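Tip capped tubes out of a notched tray

TASK

Carry the notched tray with its three orange tubes to the blue tipping stand, lay its cross bar in the two forks with its tail on the rear pad, the notch towards the box, and let go with the tubes still in it. Then take it by the red grip at the tail and raise that end, so that the tray turns in the forks about its notched corner and all three tubes slide out through the notch into the grey catch box; finally lower the tray back level onto the stand and let go. Do not touch the tubes with the gripper, and leave the tube rack, the label roll and the scissors where they are.

Things in the scene. Friction and masses are not known exactly. Their poses are not given: they have to be found in the camera images.
- tray: White square tray, 150 x 150 mm, with walls up to 36 mm above its feet, open at one corner; 0.3 to 0.5 kg. Origin: centre of the square at the level of its feet (z = 0 on the table). x: along the diagonal to the notched corner; y: along the other diagonal; z up. It stands on the cross bar under the notched corner and on two 14 mm rubber feet under the tail corner (x = -68, y = +-22 mm).
- tray_bail (a point): Middle of the tray's steel carrying bail: a round bar 10 mm thick along the tray's y (straight for 170 mm), 85 mm above the feet, 3 mm behind the centre of the square, about over the centre of mass, so that the tray hangs about level from it. 65 mm of room between it and the tray floor; tubes lie below.
- tray_grip (a point): Middle of the red tipping grip over the tail corner (tray x = -100 mm): a round bar 10 mm thick along the tray's y, 72 mm long between its two legs, 65 mm above the feet.
- tray_pivot (a point): Middle of the steel cross bar below the notched corner (tray x = 80 mm, its axis 5 mm above the feet): round, 10 mm thick, 186 mm long along the tray's y, free at both ends; the tray tips about it in the forks.
- tube_0: Capped tapered orange tube, 98 mm long, 20 mm in diameter at the cap, lying loose in the tray about along the tray's diagonal; it slides easily in the tray. About 20 g. Origin: middle of its underside as it lay at first; its y axis runs along it.
- tube_1: Second such orange tube in the tray, same size and frame.
- tube_2: Third such orange tube in the tray, same size and frame.
- stand: Tipping stand, fixed: dark base plate 364 x 176 mm, two blue posts with open forks, a rear post with a black pad, a grey catch box. Origin: on the table below the tray's origin when the tray is seated (feet then at 110 mm, x axes alike). x runs from the rear pad (centre x = -68 mm, 46 x 80 mm, top at 110 mm) past the forks (x = 80 mm) to the box (98 to 262 mm); z up.
- stand_seat (a point): Where the middle of the tray's cross bar lies when seated: midway between the two forks (74 mm to each side, 12 mm thick, about 40 mm wide at the mouth, narrowing to the seat), 115 mm above the table. The fork tips reach about 25 mm above the bottom of the seat.
- box_in (a point): Centre of the catch box's inner floor, 9 mm above the table. The box is open at the top, 156 mm long along the stand's x and 132 mm wide inside; its near wall, below the spout, is 45 mm high, the side walls 65 mm, the far wall 130 mm above the table.
- tube_rack: Bystander: white drilled block 66 x 66 x 36 mm holding upright tubes (102 mm high in all). Origin: centre of its underside. Leave it alone.
- label_roll: Bystander: white roll of blank labels, 68 mm across, 32 mm high. Origin: centre of its underside. Leave it alone.
- tray_notch (a point): Tip of the tray's notched corner, on top of the floor (tray x = 106 mm, 15 mm above the feet). The walls stop 48 mm short of it on both sides, so the notch is about 65 mm across and the floor runs on as a spout.
- scissors_1: Bystander: scissors with blue handles, about 200 mm long, lying flat. Leave them alone.

How it is judged:
By the outcome, as a careful person would: the job done as asked, in the order asked, and still so for the second after the job is handed in, with the robot touching nothing.
It also fails if it takes over 69 s, if anything falls off the work surface, if the arm or the gripper's body presses on something with over 40 N, if the wrist force passes 120 N, or if a joint passes its speed limit or range.

ROBOT

A 6-joint arm with a two-finger parallel gripper is mounted at the origin on a cart in front of the work surface, level with it; the furniture and walls round the work are solid. World frame = base frame: x ahead of the robot, y to its left, z up, the work surface at z = 0. Lengths are in m, angles in degrees, forces in N, time in s.
With the tool pointing down it reaches from about 0.4 to 0.825 m from the base axis. Payload 7 kg.
Tool frame: the origin (TCP) lies midway between the tips of the shut fingers; the grasp point (between the pads) lies 19 mm behind it (grip_depth is the distance from the TCP to the grasp point, in m); z points along the fingers, y is the direction in which the jaws open and shut (so a half turn about z gives the same grasp; the last joint's range is limited). The gripper opens to 88 mm and grips with 3 to 60 N. Pads are 19 mm wide; open, the fingers measure 130 mm over their backs; the gripper's body (78 mm by 193 mm) begins 47 mm behind the grasp point.
Start: joints at [81.996, 20.546, 0.682, 0, -70.136, -16.507], TCP at [0.28, 0.614, 0.227] pointing down, gripper open.
Joint ranges: [-176.03, 176.03], [-82.01, 121.73], [-58.28, 71.71], [-173.87, 95.51], [-174.79, -0.11], [-173.66, 173.66]. Speed limits (degrees/s): [136.94, 136.94, 172.46, 180, 180, 180].

INTERFACE

Orientations are given as [roll, pitch, yaw] about the fixed x, y, z axes, in that order (R = Rz(yaw) Ry(pitch) Rx(roll)).
In Python, from plant import * gives the robot as it stands.
- The arm moves only by the shell command python3 -m inch 'ROWS'. ROWS is JSON, a list of rows, each an object of numbers: "ax", "ay", "az": the turn, a rotation vector about the tool's x, y, z in degrees; "dx", "dy", "dz": the shift along the tool's x, y, z in mm; "fingers": the finger opening in mm, from 0 to 87.6. In form: [{"ax": .., "ay": .., "az": .., "dx": .., "dy": .., "dz": .., "fingers": ..}, ...]. A call has 1 to 8 rows; each row is the pose to reach, as a shift and turn from the pose commanded when the call began, along the tool's axes at that moment; what a row does not reach only later rows make up. A row lasts 1/8 s, in which the tool goes at most 62.5 mm and 10.7 degrees, less where a joint would pass 70% of its speed; a pose out of reach is approached as far as the arm can. A call with a gripper value outside its range is refused whole. The fingers move at their own pace and stop on an object; the grip force is fixed at half the most. Time passes only in rows, so rows that repeat a pose let the fingers close. It gives the time, the measured TCP pose, the force and the opening at its end, in the units of the state.
- get_obs(): the state, without advancing time (a new reading comes with each control period).
- snapshot(name): name is "side" or "top"; returns a dict with "image" (384x512x3 uint8, red, green, blue), "fx", "fy", "cx", "cy" (pixels), "rvec" (rotation vector, rad) and "tvec" (3), from world to camera coordinates, as OpenCV has them. Camera axes: x right, y down, z forward; pixel columns grow to the right and rows downward; lengths in m; the calibration is good to about 2 mm. A picture is of the moment at which its call begins. There is no depth.
- close_job(): hands the job in, once; it reports no verdict.
Trained networks look in the newest picture that a camera, given by its name, has taken for a name from the list of things; names that differ only in an ending like _2 or _b are one class to them, and where a whole thing is asked for, a point or a joint stands for the part that bears it (a point fixed in the world has none). Each returns a list of dicts, best first, with "score" (0 to 1); they miss things now and then, are a little off and sometimes report something else, mostly with a low value. They report only what shows in the picture. A call takes as long as a camera call.
- search_frame(target, camera): "bbox" ([centre column, centre row, width, height] in pixels, round what is visible of it).
- trace(target, camera): "mask" (384x512 bool, what is visible of it) and "bbox" ([centre column, centre row, width, height] in pixels, round what is visible of it).
- landmark_of(target, camera): "position" ([column, row] in pixels: a listed point, or the origin of a listed thing).
The state is a dict: "clock": time; "joint_pos": joint angles; "qvel": joint speeds; "tau": joint torques, N m; "tool_pos": TCP position; "orientation": TCP orientation; "force": force on the tool from outside, world axes, zero at the start; "moment": the same for the moment, N m; "opening": finger opening in m.
Only numpy, scipy, OpenCV 4.12 (cv2) and the standard library are available. Lean on these libraries where they do the work, as an engineer would, in place of code of your own. Each camera call takes 0.05 s, during which the arm holds its last target.

## Working session

There is one attempt and no reset: what is moved stays moved. The work goes in short steps, Python scripts to look and compute and a shell command to move; the robot and the scene stay as the last step left them, time stands still between calls to the robot, and variables do not carry over. Pictures are saved under pics/ and viewed, and the job is handed in when it is done.

```bash
ls; mkdir -p pics; python3 - <<'E'
from plant import *
import cv2
print(get_obs())
for n in ("side","top"):
    s=snapshot(n); cv2.imwrite(f"pics/{n}0.png",s["image"][:,:,::-1])
    print(n,{k:v for k,v in s.items() if k!="image"})
    for t in ["tray_bail","tray_grip","tray_pivot","tray_notch","tray","stand","stand_seat","box_in","tube_rack","label_roll","scissors_1"]:
        print(t,[( [round(float(x)) for x in d["position"]],round(d["score"],2)) for d in landmark_of(t,n)][:3])
E
```

```text
pics
{'clock': 0.0, 'joint_pos': array([ 8.19942853e+01,  2.05916277e+01,  6.34086632e-01, -1.98117342e-02,
       -7.01361137e+01, -1.65071521e+01]), 'qvel': array([ 0.01008868, -0.09904727,  0.07857135,  0.0408801 ,  0.02262951,
        0.01901416]), 'tau': array([ 2.62803725e-03, -5.82729685e+01,  2.93050289e+01,  6.99738890e+00,
        6.93943395e-03, -1.58527764e-04]), 'tool_pos': array([0.27987667, 0.61370608, 0.22562386]), 'orientation': array([ 1.79904913e+02, -8.75645902e-03, -2.45196066e+01]), 'force': array([0.8160079 , 0.34913266, 1.35959988]), 'moment': array([-0.0287227 , -0.01861355,  0.01549184]), 'opening': 0.087600043432316}
side {'fx': 352.78604786662066, 'fy': 352.78604786662066, 'cx': 254.26800980607769, 'cy': 190.83345835544367, 'rvec': array([ 2.03508529, -0.37653255,  0.21509   ]), 'tvec': array([-0.54231207,  0.16050041,  1.12420549])}
tray_bail [([194, 159], 0.95)]
tray_grip [([187, 154], 0.62), ([327, 240], 0.16)]
tray_pivot [([196, 181], 0.77)]
tray_notch [([199, 182], 0.56)]
tray [([194, 174], 0.61)]
stand [([284, 275], 0.64)]
stand_seat [([277, 260], 0.84)]
box_in [([270, 321], 0.91)]
tube_rack [([328, 240], 0.96), ([205, 208], 0.38)]
label_roll [([203, 206], 0.6)]
scissors_1 [([203, 234], 0.49)]
top {'fx': 346.3867985735498, 'fy': 346.3867985735498, 'cx': 251.8405936253884, 'cy': 191.3012515237052, 'rvec': array([ 2.11541104, -2.15068492,  0.17374905]), 'tvec': array([-0.01948838,  0.57926112,  1.16273582])}
tray_bail [([140, 237], 0.58)]
tray_grip [([114, 239], 0.75)]
tray_pivot [([174, 234], 0.84), ([348, 208], 0.33)]
tray_notch [([181, 232], 0.74)]
tray [([153, 237], 0.76)]
stand [([348, 207], 0.92)]
stand_seat [([375, 217], 0.66)]
box_in [([392, 237], 0.58)]
tube_rack [([321, 153], 0.87)]
label_roll [([222, 242], 0.74)]
scissors_1 [([269, 251], 0.77)]
```

```bash
python3 - <<'E'
import cv2
for n in ("side","top"):
    a=cv2.imread(f"pics/{n}0.png"); cv2.imwrite(f"pics/{n}0b.png",cv2.resize(a,(800,600),interpolation=cv2.INTER_CUBIC))
E
```

```text
(no output)
```

View pics/side0b.png

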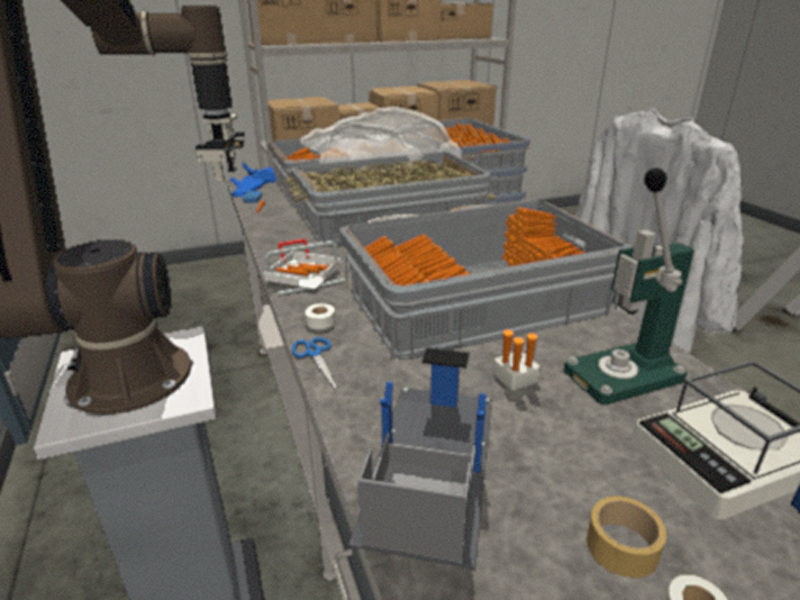

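View pics/top0b.png

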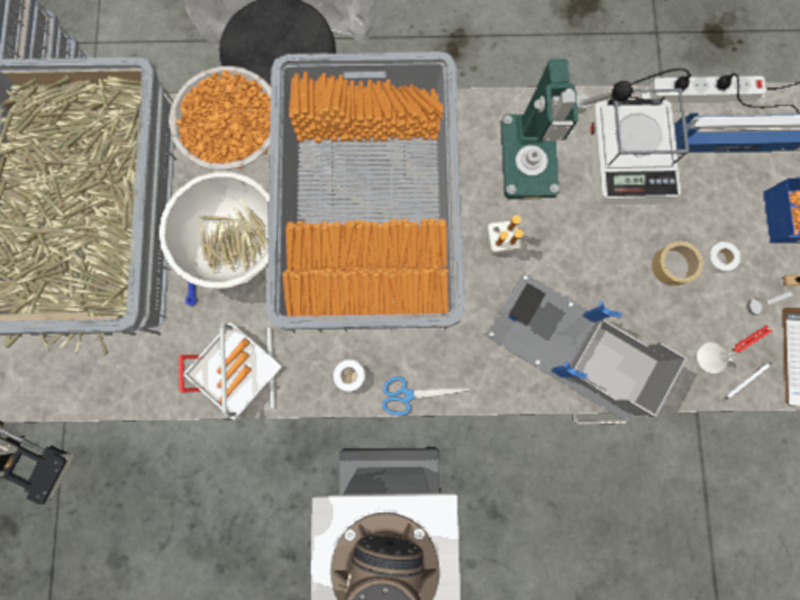

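The tray is at (230,370) in the upscaled top view, with the red grip on the left at (188,373) and the notch pointing right. The stand is around (590,345), with its box end pointing to the lower right. Label roll (349,376), scissors (425,393) and rack (506,235) all show.

```bash
cat > h.py <<'E'
from plant import *
import cv2, numpy as np
from scipy.spatial.transform import Rotation as Ro
def cam(s):
    R=cv2.Rodrigues(np.array(s["rvec"]))[0]; K=np.array([[s["fx"],0,s["cx"]],[0,s["fy"],s["cy"]],[0,0,1]])
    return K@np.hstack([R,np.array(s["tvec"]).reshape(3,1)])
def tri(Pa,a,Pb,b):
    X=cv2.triangulatePoints(Pa,Pb,np.array(a,float).reshape(2,1),np.array(b,float).reshape(2,1)); return (X[:3]/X[3]).ravel()
def onplane(P,p,z):
    # pixel -> world at height z
    H=P[:,[0,1,3]].copy(); H[:,2]+=P[:,2]*z
    v=np.linalg.solve(H,[p[0],p[1],1]); return v[:2]/v[2]
def proj(P,X):
    v=P@np.append(X,1); return v[:2]/v[2]
E
python3 - <<'E'
from h import *
S=snapshot("side");T=snapshot("top");Ps,Pt=cam(S),cam(T)
hs=dict(tray_bail=.085,tray_grip=.065,tray_pivot=.005,tray_notch=.015,tray=0,stand=0,stand_seat=.115,box_in=.009,tube_rack=0,label_roll=0,scissors_1=0)
for t,z in hs.items():
    a=landmark_of(t,"side");b=landmark_of(t,"top")
    if a and b:
        print(t,tri(Ps,a[0]["position"],Pt,b[0]["position"]).round(3),"plane side",onplane(Ps,a[0]["position"],z).round(3),"top",onplane(Pt,b[0]["position"],z).round(3))
def up(n,s,x0,x1,y0,y1,k):
    cv2.imwrite(f"pics/{n}.png",cv2.resize(s["image"][y0:y1,x0:x1,::-1],None,fx=k,fy=k,interpolation=cv2.INTER_CUBIC))
up("tt",T,100,200,190,280,7);up("ts",T,300,450,165,275,5);up("st",S,150,250,130,210,7);up("ss",S,210,330,210,370,3.7)
E
```

```text
tray_bail [0.427 0.343 0.093] plane side [0.439 0.36 ] top [0.419 0.347]
tray_grip [0.423 0.429 0.076] plane side [0.43  0.457] top [0.421 0.434]
tray_pivot [0.426 0.242 0.016] plane side [0.429 0.264] top [0.427 0.244]
tray_notch [0.432 0.216 0.034] plane side [0.433 0.255] top [0.439 0.219]
tray [0.425 0.33  0.009] plane side [0.422 0.35 ] top [0.432 0.332]
stand [ 0.518 -0.366 -0.005] plane side [ 0.52  -0.372] top [ 0.513 -0.363]
box_in [ 0.418 -0.527  0.015] plane side [ 0.428 -0.523] top [ 0.41  -0.526]
tube_rack [ 0.725 -0.29   0.003] plane side [ 0.716 -0.287] top [ 0.735 -0.294]
label_roll [0.409 0.067 0.002] plane side [0.415 0.069] top [0.403 0.069]
scissors_1 [ 0.37  -0.097  0.   ] plane side [ 0.367 -0.096] top [ 0.373 -0.098]
```

View pics/tt.png

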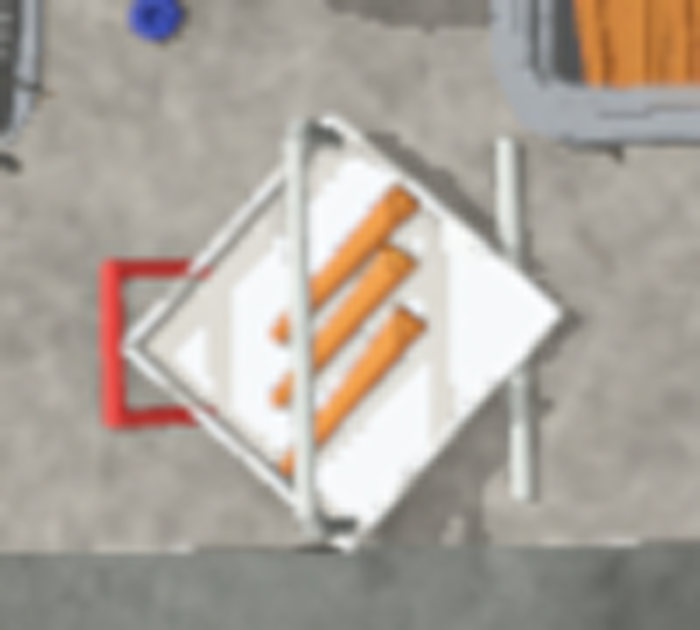

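View pics/ts.png

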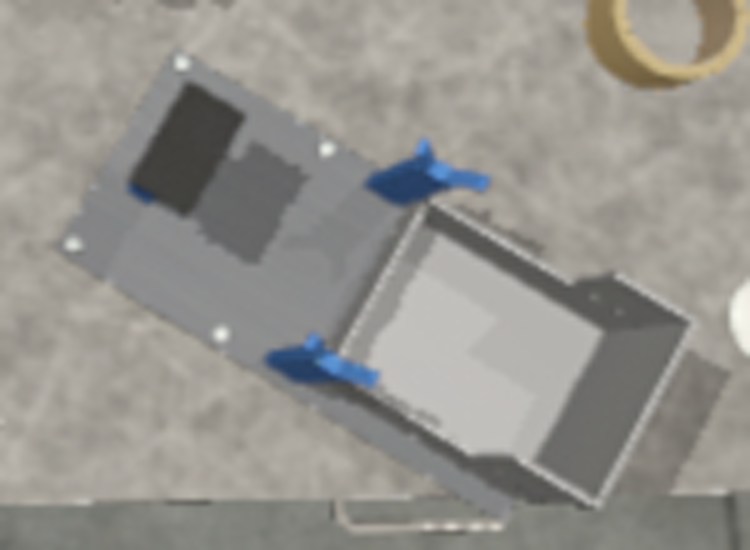

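View pics/st.png

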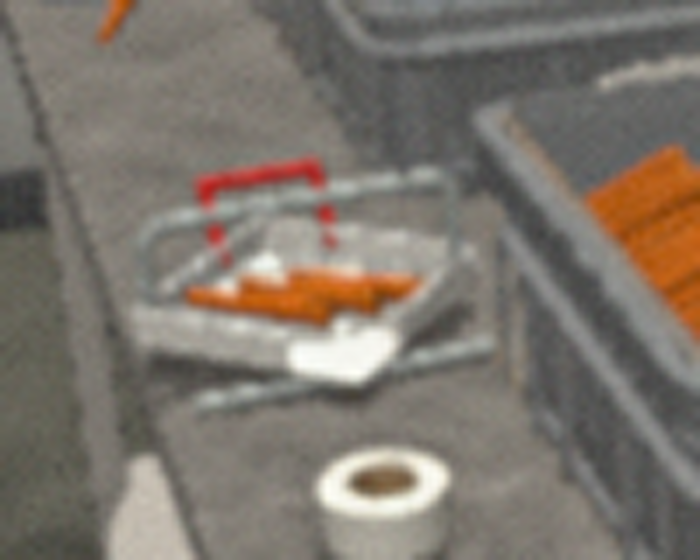

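View pics/ss.png

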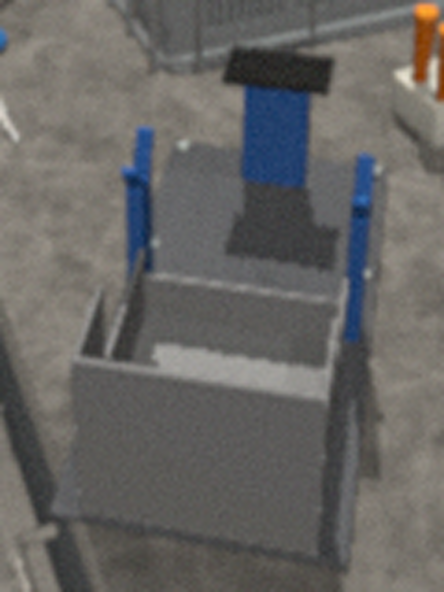

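```bash
cat > fit.py <<'E'
from h import *
from scipy.optimize import least_squares
def fit(obs,x0,zfree=False,loss="soft_l1"):
    # obs: list of (P, modelpt, pixel)
    def r(p):
        c,s=np.cos(p[2]),np.sin(p[2]); z=p[3] if zfree else 0
        o=[]
        for P,m,px in obs:
            X=[p[0]+c*m[0]-s*m[1],p[1]+s*m[0]+c*m[1],m[2]+z]; o+=list(proj(P,X)-px)
        return np.array(o)
    q=least_squares(r,x0+([0.] if zfree else []),loss=loss)
    return q.x,r(q.x).reshape(-1,2)
E
python3 - <<'E'
from fit import *
S=snapshot("side");T=snapshot("top");Ps,Pt=cam(S),cam(T)
def c(k,ox,oy): return lambda u,v: np.array([(u+.5)/k-.5+ox,(v+.5)/k-.5+oy])
t=c(7,100,190); s=c(7,150,130)
m=lambda *a: np.array(a)/1000
tray_t=[(Pt,m(-100,-36,65),t(115,418)),(Pt,m(-100,36,65),t(112,268)),(Pt,m(-3,85,85),t(296,130)),(Pt,m(-3,-85,85),t(310,515)),
 (Pt,m(80,93,5),t(507,138)),(Pt,m(80,-93,5),t(523,499)),(Pt,m(106,0,15),t(566,312))]
tray_s=[(Ps,m(-100,-36,65),s(205,190)),(Ps,m(-100,36,65),s(318,166)),(Ps,m(80,93,5),s(493,346)),(Ps,m(80,-93,5),s(200,405)),(Ps,m(106,0,15),s(360,380)),(Ps,m(-3,85,85),s(450,174)),(Ps,m(-3,-85,85),s(155,225))]
# image up in top = world +x ; tray x = -y world => tray y = +x world
t=c(5,300,165); s=c(3.7,210,210)
st_t=[(Pt,m(-91,40,110),t(190,82)),(Pt,m(-91,-40,110),t(130,183)),(Pt,m(-45,40,110),t(245,115)),(Pt,m(-45,-40,110),t(187,217)),(Pt,m(262,70,130),t(692,322)),(Pt,m(262,-70,130),t(600,508))]
st_s=[(Ps,m(-91,-40,110),s(235,48)),(Ps,m(-91,40,110),s(335,60)),(Ps,m(-45,40,110),s(328,95)),(Ps,m(-45,-40,110),s(224,80)),(Ps,m(262,-70,130),s(75,362)),(Ps,m(262,70,130),s(330,400))]
for n,a,b,x0 in (("tray",tray_t,tray_s,[.43,.33,-1.57]),("stand",st_t,st_s,[.52,-.37,-2.0])):
    for l,o in (("top",a),("side",b),("both",a+b)):
        p,r=fit(o,x0); print(n,l,p[:2].round(4),np.degrees(p[2]).round(2),"rms",np.sqrt((r**2).mean()).round(2)); 
    p,r=fit(a+b,x0,True);print("zfree",p.round(4),r.round(1).tolist())
E
```

```text
tray top [0.429  0.3325] -86.12 rms 0.75
tray side [0.4287 0.3368] -86.46 rms 0.75
tray both [0.4287 0.3329] -86.21 rms 0.78
zfree [ 0.4285  0.3317 -1.5048  0.0024] [[0.1, 0.1], [0.1, 0.0], [0.2, 2.4], [-0.3, -1.1], [0.1, -0.4], [0.2, 0.7], [-0.4, 0.0], [0.3, -0.7], [-0.1, 0.1], [1.0, -0.1], [-0.5, 0.2], [0.5, -0.3], [-2.1, 0.5], [0.9, -0.0]]
stand top [ 0.5168 -0.3678] -122.69 rms 0.6
stand side [ 0.5191 -0.3691] -122.71 rms 0.55
stand both [ 0.5182 -0.3686] -122.65 rms 0.67
zfree [ 5.185e-01 -3.682e-01 -2.141e+00 -1.400e-03] [[-0.7, -0.8], [-0.7, -0.7], [0.4, -0.2], [0.1, -0.3], [1.4, -0.9], [-0.3, -0.0], [-0.9, -0.1], [-0.0, -0.3], [0.3, -0.5], [-0.6, 0.2], [-1.0, 0.3], [0.1, 1.1]]
```

```bash
cat >> h.py <<'E'
def delta(pos,rpy):
    """shift (mm) and rotvec (deg) in present tool axes, measured pose used as commanded"""
    o=get_obs(); R0=Ro.from_euler("xyz",o["orientation"],degrees=True)
    d=R0.inv().apply(np.array(pos)-o["tool_pos"])*1000
    a=(R0.inv()*Ro.from_euler("xyz",rpy,degrees=True)).as_rotvec(degrees=True)
    return d.round(1),a.round(2)
E
python3 - <<'E'
from h import *
T=snapshot("top");Pt=cam(T)
for z in (0,.1,.15,.2,.25): print(z,onplane(Pt,(171.5,208.5),z).round(3))
print(delta([.4285,.3355,.2],[180,0,3.8]))
print(delta([.4285,.3355,.066],[180,0,3.8]))
E
```

```text
0 [0.529 0.262]
0.1 [0.517 0.238]
0.15 [0.511 0.227]
0.2 [0.505 0.215]
0.25 [0.499 0.203]
(array([250.7, 191.9,  26.6]), array([  0.  ,   0.  , -28.31]))
(array([250.7, 191.9, 160.6]), array([  0.  ,   0.  , -28.31]))
```

```bash
python3 -m inch '[{"dx":45,"dy":35,"dz":5,"az":-5,"fingers":87.6},{"dx":95,"dy":72,"dz":10,"az":-10,"fingers":87.6},{"dx":145,"dy":110,"dz":15,"az":-16,"fingers":87.6},{"dx":195,"dy":150,"dz":20,"az":-22,"fingers":87.6},{"dx":235,"dy":180,"dz":24,"az":-26,"fingers":87.6},{"dx":250.7,"dy":191.9,"dz":26.6,"az":-28.3,"fingers":87.6},{"dx":250.7,"dy":191.9,"dz":26.6,"az":-28.3,"fingers":87.6}]'
python3 - <<'E'
from h import *
T=snapshot("top");S=snapshot("side")
cv2.imwrite("pics/t1.png",cv2.resize(T["image"][150:300,60:260,::-1],None,fx=4,fy=4))
cv2.imwrite("pics/s1.png",cv2.resize(S["image"][80:230,130:330,::-1],None,fx=4,fy=4))
print(get_obs()["tool_pos"],get_obs()["orientation"],delta([.4285,.3355,.066],[180,0,3.8]))
E
```

```text
[0.28002701 0.61412536 0.22657257] [ 1.79999860e+02  7.24275841e-04 -2.45109484e+01] (array([250.7, 191.9, 160.6]), array([ -0.  ,   0.  , -28.31]))$[0]: bad value
```

View pics/t1.png

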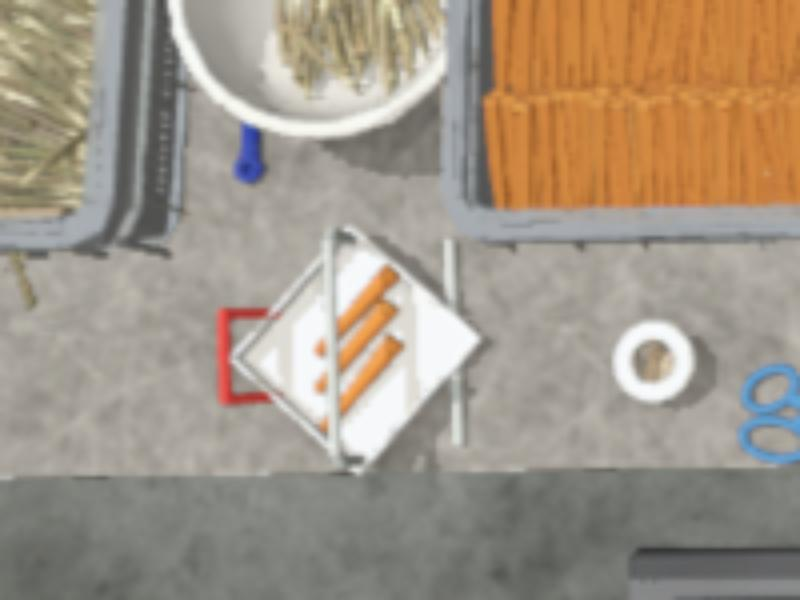

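View pics/s1.png

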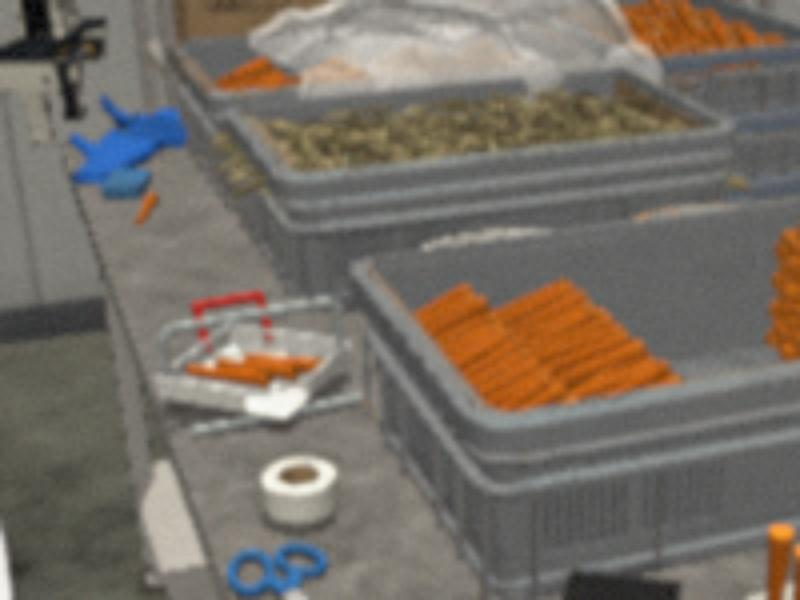

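The call was refused with "bad value" and the arm did not move. I'll give every key in full.

```bash
python3 -m inch '[{"ax":0,"ay":0,"az":-5,"dx":45,"dy":35,"dz":5,"fingers":87.6},{"ax":0,"ay":0,"az":-10,"dx":95,"dy":72,"dz":10,"fingers":87.6},{"ax":0,"ay":0,"az":-16,"dx":145,"dy":110,"dz":15,"fingers":87.6},{"ax":0,"ay":0,"az":-22,"dx":195,"dy":150,"dz":20,"fingers":87.6},{"ax":0,"ay":0,"az":-26,"dx":235,"dy":180,"dz":24,"fingers":87.6},{"ax":0,"ay":0,"az":-28.3,"dx":250.7,"dy":191.9,"dz":26.6,"fingers":87.6},{"ax":0,"ay":0,"az":-28.3,"dx":250.7,"dy":191.9,"dz":26.6,"fingers":87.6}]'
python3 - <<'E'
from h import *
T=snapshot("top");S=snapshot("side")
cv2.imwrite("pics/t1.png",cv2.resize(T["image"][150:300,60:260,::-1],None,fx=4,fy=4))
cv2.imwrite("pics/s1.png",cv2.resize(S["image"][80:230,130:330,::-1],None,fx=4,fy=4))
print(get_obs()["tool_pos"],get_obs()["orientation"],delta([.4285,.3355,.066],[180,0,3.8]))
E
```

```text
clock: 3.52
tool_pos: [0.4291, 0.3342, 0.2001]
orientation: [-180.0, -0.0, 3.7]
force: [0.2, -0.5, -0.6]
opening: 0.088
[0.428643   0.33579668 0.2001969 ] [-1.79977449e+02 -1.86083994e-02  3.72307246e+00] (array([ -0.2,   0.3, 134.2]), array([-0.02, -0.02, -0.08]))
```

View pics/s1.png

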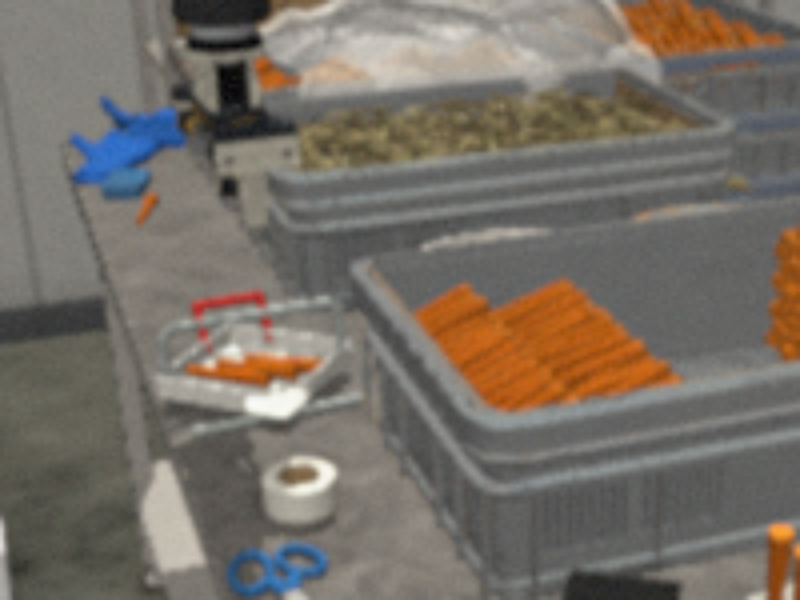

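```bash
python3 -m inch '[{"ax":0,"ay":0,"az":0,"dx":0,"dy":0,"dz":30,"fingers":87.6},{"ax":0,"ay":0,"az":0,"dx":0,"dy":0,"dz":65,"fingers":87.6},{"ax":0,"ay":0,"az":0,"dx":0,"dy":0,"dz":95,"fingers":87.6},{"ax":0,"ay":0,"az":0,"dx":0,"dy":0,"dz":118,"fingers":87.6},{"ax":0,"ay":0,"az":0,"dx":0,"dy":0,"dz":130,"fingers":87.6},{"ax":0,"ay":0,"az":0,"dx":0,"dy":0,"dz":134,"fingers":87.6},{"ax":0,"ay":0,"az":0,"dx":0,"dy":0,"dz":134,"fingers":87.6}]'
python3 - <<'E'
from h import *
T=snapshot("top");S=snapshot("side")
a=np.vstack([cv2.resize(T["image"][185:285,100:200,::-1],None,fx=3,fy=3).repeat(1,0),]);b=cv2.resize(S["image"][110:210,140:240,::-1],None,fx=4,fy=4)
a=cv2.resize(T["image"][185:285,100:200,::-1],None,fx=4,fy=4)
cv2.imwrite("pics/2.png",np.hstack([a,b]))
E
```

```text
clock: 4.5
tool_pos: [0.4287, 0.3361, 0.0664]
orientation: [-180.0, -0.0, 3.8]
force: [-0.2, -0.5, -0.4]
opening: 0.0877
```

View pics/2.png

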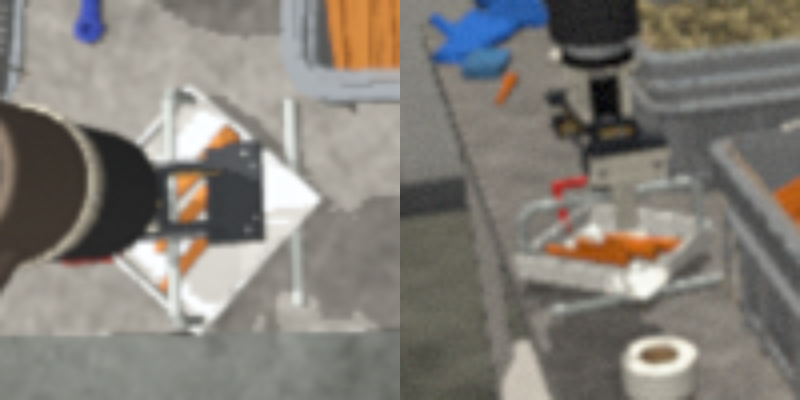

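```bash
python3 - <<'E'
from h import *
T=snapshot("top");S=snapshot("side")
for n,s,x,y in (("t",T,100,185),("s",S,140,110)):
    P=cam(s); o=get_obs(); p=o["tool_pos"]
    im=cv2.resize(s["image"][y:y+100,x:x+100,::-1],None,fx=4,fy=4)
    for X in (p,p+[0,0,.019],p+[0,.044,.0],p+[0,-.044,0],p+[0,0,.1]):
        u=(proj(P,X)-[x,y]+.5)*4; cv2.circle(im,tuple(int(v) for v in u),3,(0,255,0),-1)
    if n=="t": a=im
cv2.imwrite("pics/3.png",np.hstack([a,im]))
E
```

```text
(no output)
```

View pics/3.png

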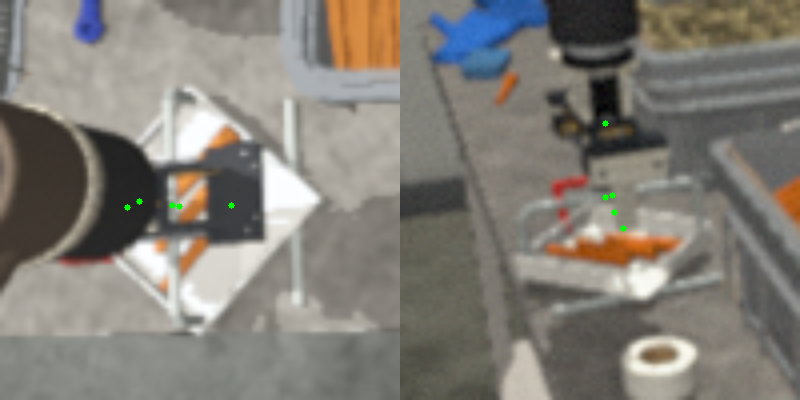

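The grasp point projects onto the bail at (173,205) left and (613,196) right, so I can close.

```bash
python3 -m inch '[{"ax":0,"ay":0,"az":0,"dx":0,"dy":0,"dz":0,"fingers":40},{"ax":0,"ay":0,"az":0,"dx":0,"dy":0,"dz":0,"fingers":20},{"ax":0,"ay":0,"az":0,"dx":0,"dy":0,"dz":0,"fingers":6},{"ax":0,"ay":0,"az":0,"dx":0,"dy":0,"dz":0,"fingers":6},{"ax":0,"ay":0,"az":0,"dx":0,"dy":0,"dz":0,"fingers":0},{"ax":0,"ay":0,"az":0,"dx":0,"dy":0,"dz":0,"fingers":0},{"ax":0,"ay":0,"az":0,"dx":0,"dy":0,"dz":0,"fingers":0},{"ax":0,"ay":0,"az":0,"dx":0,"dy":0,"dz":0,"fingers":0}]'
```

```text
clock: 5.7
tool_pos: [0.4285, 0.3355, 0.0659]
orientation: [180.0, 0.0, 3.8]
force: [0.1, -0.1, -0.1]
opening: 0.0132
```

```bash
python3 -m inch '[{"ax":0,"ay":0,"az":0,"dx":0,"dy":0,"dz":0,"fingers":0},{"ax":0,"ay":0,"az":0,"dx":0,"dy":0,"dz":0,"fingers":0},{"ax":0,"ay":0,"az":0,"dx":0,"dy":0,"dz":-2,"fingers":0},{"ax":0,"ay":0,"az":0,"dx":0,"dy":0,"dz":-7,"fingers":0},{"ax":0,"ay":0,"az":0,"dx":0,"dy":0,"dz":-14,"fingers":0},{"ax":0,"ay":0,"az":0,"dx":0,"dy":0,"dz":-22,"fingers":0},{"ax":0,"ay":0,"az":0,"dx":0,"dy":0,"dz":-28,"fingers":0},{"ax":0,"ay":0,"az":0,"dx":0,"dy":0,"dz":-30,"fingers":0}]'
python3 - <<'E'
from h import *
T=snapshot("top");S=snapshot("side")
a=cv2.resize(T["image"][185:285,100:200,::-1],None,fx=4,fy=4);b=cv2.resize(S["image"][110:210,140:240,::-1],None,fx=4,fy=4)
cv2.imwrite("pics/4.png",np.hstack([a,b]))
o=get_obs();print(o["force"],o["moment"],o["opening"])
E
```

```text
clock: 6.7
tool_pos: [0.4287, 0.3358, 0.0966]
orientation: [-180.0, -0.0, 3.8]
force: [0.4, -0.4, -3.6]
opening: 0.0091
[ 0.66649527 -1.58161581 -4.25217224] [-0.04653771 -0.03853314  0.0373589 ] 0.009094762742079446
```

View pics/4.png

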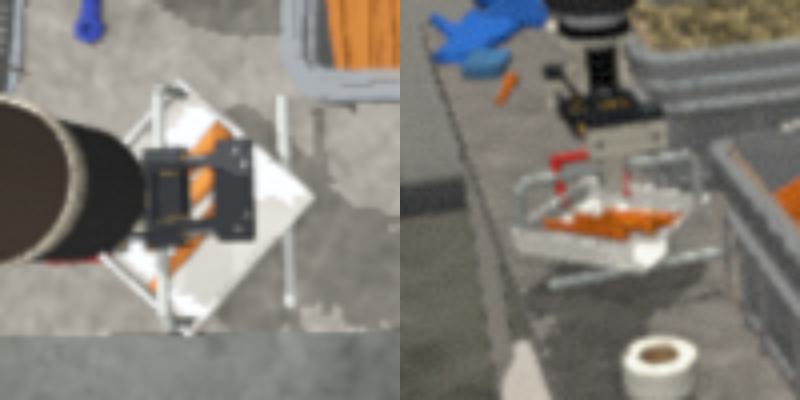

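```bash
python3 - <<'E'
from h import *
T=snapshot("top");S=snapshot("side");Pt,Ps=cam(T),cam(S)
cv2.imwrite("pics/5.png",np.hstack([cv2.resize(S["image"][120:240,190:290,::-1],(400,480)),cv2.resize(T["image"][160:260,240:340,::-1],(400,480),interpolation=cv2.INTER_CUBIC)]))
for b in ((246,190),(248,200)): print(tri(Pt,(294,206),Ps,b))
print(delta([.44,.2,.28],[180,0,3.8]))
E
```

```text
[ 0.50251469 -0.15820647  0.16673279]
[ 0.50677875 -0.16226652  0.13307141]
(array([   2.6,  135.9, -184.2]), array([ 0.01,  0.01, -0.02]))
```

View pics/5.png

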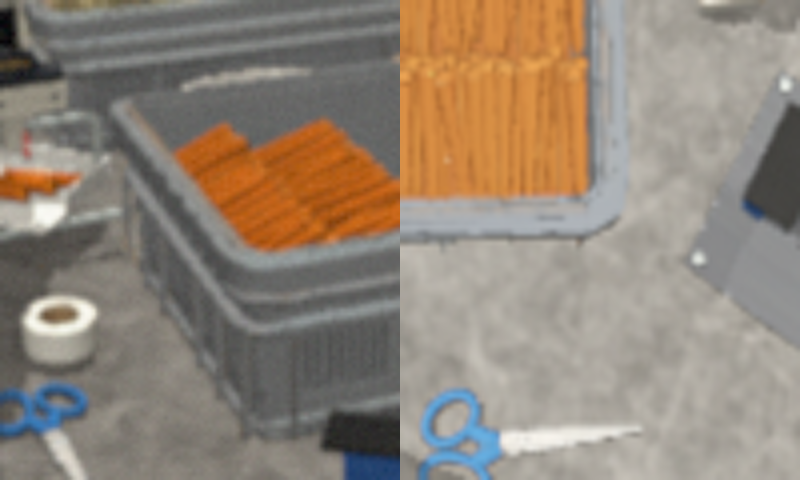

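```bash
python3 -m inch '[{"ax":0,"ay":0,"az":0,"dx":0,"dy":0,"dz":-10,"fingers":0},{"ax":0,"ay":0,"az":0,"dx":0,"dy":0,"dz":-28,"fingers":0},{"ax":0,"ay":0,"az":0,"dx":0,"dy":0,"dz":-52,"fingers":0},{"ax":0,"ay":0,"az":0,"dx":0,"dy":0,"dz":-80,"fingers":0},{"ax":0,"ay":0,"az":0,"dx":0,"dy":0,"dz":-108,"fingers":0},{"ax":0,"ay":0,"az":0,"dx":0,"dy":0,"dz":-136,"fingers":0},{"ax":0,"ay":0,"az":0,"dx":0,"dy":0,"dz":-162,"fingers":0},{"ax":0,"ay":0,"az":0,"dx":0,"dy":0,"dz":-182,"fingers":0}]'
python3 -m inch '[{"ax":0,"ay":0,"az":0,"dx":0,"dy":2,"dz":-10,"fingers":0},{"ax":0,"ay":0,"az":0,"dx":0,"dy":8,"dz":-13,"fingers":0},{"ax":0,"ay":0,"az":0,"dx":0,"dy":18,"dz":-14,"fingers":0},{"ax":0,"ay":0,"az":0,"dx":0,"dy":32,"dz":-14,"fingers":0},{"ax":0,"ay":0,"az":0,"dx":0,"dy":50,"dz":-14,"fingers":0},{"ax":0,"ay":0,"az":0,"dx":0,"dy":70,"dz":-14,"fingers":0},{"ax":0,"ay":0,"az":0,"dx":0,"dy":90,"dz":-14,"fingers":0},{"ax":0,"ay":0,"az":0,"dx":0,"dy":110,"dz":-14,"fingers":0}]'
python3 - <<'E'
from h import *
T=snapshot("top");S=snapshot("side")
a=cv2.resize(T["image"][160:310,110:260,::-1],None,fx=2.6,fy=2.6);b=cv2.resize(S["image"][70:220,140:290,::-1],None,fx=2.6,fy=2.6)
cv2.imwrite("pics/6.png",np.hstack([a,b]))
o=get_obs();print(o["force"],o["moment"],o["opening"],o["joint_pos"].round(1), delta([.5196,-.366,.285],[180,0,-32.65]))
E
```

```text
clock: 7.9
tool_pos: [0.4286, 0.3355, 0.2797]
orientation: [-179.9, -0.0, 3.8]
force: [0.0, 0.5, -4.2]
opening: 0.0092
clock: 8.9
tool_pos: [0.4359, 0.2242, 0.2921]
orientation: [-180.0, -0.0, 3.8]
force: [-1.0, 0.2, -4.5]
opening: 0.0086
[ 0.26316469 -0.33184874 -2.7038141 ] [-0.00658835  0.04470525 -0.043409  ] 0.008928780830811518 [ 50.2   0.5 -15.8   0.  -73.7  43.5] (array([ 45.6, 593.6,   7.4]), array([ 0.000e+00, -1.000e-02,  3.635e+01]))
```

View pics/6.png

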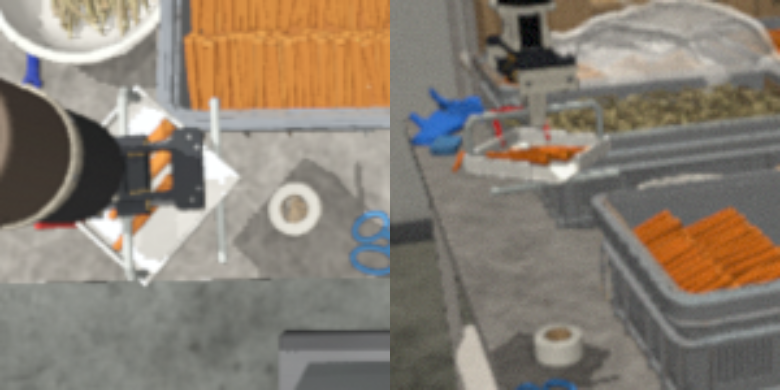

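```bash
python3 -m inch '[{"ax":0,"ay":0,"az":0,"dx":0,"dy":22,"dz":0,"fingers":0},{"ax":0,"ay":0,"az":0,"dx":0,"dy":46,"dz":0,"fingers":0},{"ax":0,"ay":0,"az":0,"dx":0,"dy":71,"dz":0,"fingers":0},{"ax":0,"ay":0,"az":0,"dx":0,"dy":97,"dz":0,"fingers":0},{"ax":0,"ay":0,"az":0,"dx":0,"dy":123,"dz":0,"fingers":0},{"ax":0,"ay":0,"az":0,"dx":0,"dy":149,"dz":0,"fingers":0},{"ax":0,"ay":0,"az":0,"dx":0,"dy":175,"dz":0,"fingers":0},{"ax":0,"ay":0,"az":0,"dx":0,"dy":201,"dz":0,"fingers":0}]'
python3 -m inch '[{"ax":0,"ay":0,"az":0,"dx":0,"dy":26,"dz":0,"fingers":0},{"ax":0,"ay":0,"az":1,"dx":0,"dy":52,"dz":0,"fingers":0},{"ax":0,"ay":0,"az":2,"dx":2,"dy":78,"dz":0,"fingers":0},{"ax":0,"ay":0,"az":4,"dx":4,"dy":104,"dz":0,"fingers":0},{"ax":0,"ay":0,"az":6,"dx":7,"dy":130,"dz":0,"fingers":0},{"ax":0,"ay":0,"az":8,"dx":10,"dy":156,"dz":0,"fingers":0},{"ax":0,"ay":0,"az":10,"dx":13,"dy":182,"dz":0,"fingers":0},{"ax":0,"ay":0,"az":12,"dx":16,"dy":208,"dz":0,"fingers":0}]'
python3 - <<'E'
from h import *
o=get_obs();print(o["force"],o["opening"],o["joint_pos"].round(1), delta([.5196,-.366,.285],[180,0,-32.65]))
E
```

```text
clock: 10.0
tool_pos: [0.4489, 0.0238, 0.292]
orientation: [180.0, -0.0, 3.8]
force: [0.3, 0.0, -4.3]
opening: 0.0091
clock: 11.0
tool_pos: [0.4785, -0.1826, 0.2919]
orientation: [180.0, 0.0, -8.3]
force: [0.3, 0.7, -4.2]
opening: 0.0089
[ 0.32276722  0.67396564 -4.1992228 ] 0.008932644332880168 [  1.1   2.8 -13.4   0.  -73.8  80.6] (array([ 67.1, 175.6,   6.9]), array([0.000e+00, 1.000e-02, 2.437e+01]))
```

```bash
python3 -m inch '[{"ax":0,"ay":0,"az":3,"dx":8,"dy":25,"dz":0,"fingers":0},{"ax":0,"ay":0,"az":6,"dx":17,"dy":50,"dz":0,"fingers":0},{"ax":0,"ay":0,"az":10,"dx":27,"dy":75,"dz":0,"fingers":0},{"ax":0,"ay":0,"az":14,"dx":37,"dy":100,"dz":1,"fingers":0},{"ax":0,"ay":0,"az":17,"dx":47,"dy":124,"dz":2,"fingers":0},{"ax":0,"ay":0,"az":20,"dx":55,"dy":145,"dz":4,"fingers":0},{"ax":0,"ay":0,"az":22.5,"dx":61,"dy":160,"dz":5,"fingers":0},{"ax":0,"ay":0,"az":24,"dx":65,"dy":170,"dz":6,"fingers":0}]'
python3 -m inch '[{"ax":0,"ay":0,"az":0.4,"dx":0,"dy":3,"dz":0,"fingers":0},{"ax":0,"ay":0,"az":0.4,"dx":0,"dy":5,"dz":0,"fingers":0},{"ax":0,"ay":0,"az":0.4,"dx":0,"dy":5,"dz":0,"fingers":0}]'
python3 - <<'E'
from h import *
T=snapshot("top");S=snapshot("side")
cv2.imwrite("pics/7t.png",cv2.resize(T["image"][150:290,290:450,::-1],None,fx=5,fy=4.28,interpolation=cv2.INTER_CUBIC))
cv2.imwrite("pics/7s.png",cv2.resize(S["image"][160:350,200:360,::-1],None,fx=3.1,fy=3.1,interpolation=cv2.INTER_CUBIC))
o=get_obs();print(o["force"],o["opening"],o["joint_pos"].round(1), delta([.5196,-.366,.285],[180,0,-32.65]))
E
```

```text
clock: 12.0
tool_pos: [0.5189, -0.3596, 0.2857]
orientation: [180.0, 0.0, -32.3]
force: [0.4, 0.4, -4.5]
opening: 0.0093
clock: 12.38
tool_pos: [0.5161, -0.3627, 0.2863]
orientation: [-180.0, -0.0, -32.6]
force: [-0.2, 0.7, -4.6]
opening: 0.009
[ 0.00893439  0.12007636 -4.83658363] 0.009325407535914487 [-17.4  14.6   0.1  -0.  -75.4  74.8] (array([4.6, 1. , 1.3]), array([-0.01, -0.03,  0.08]))
```

View pics/7t.png

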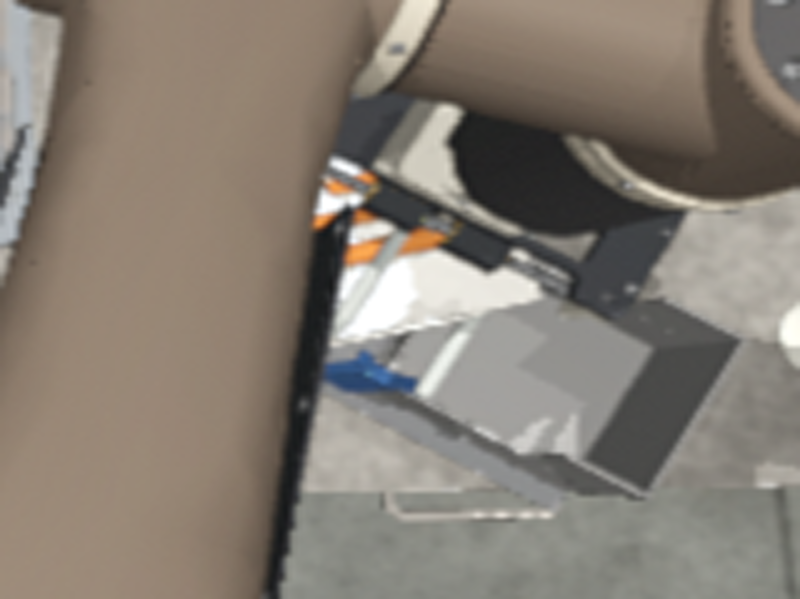

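View pics/7s.png

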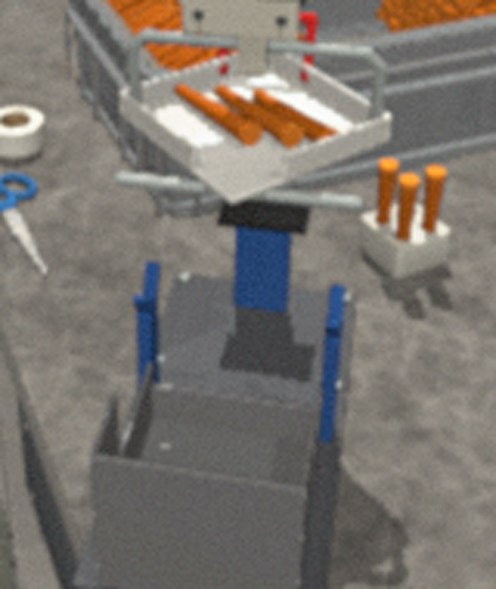

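```bash
cat >> fit.py <<'E'
def fit6(obs,x0,sig=None):
    # x,y,z,roll,pitch,yaw(deg) full pose, weak prior roll/pitch/ z
    def r(p):
        R=Ro.from_euler("xyz",p[3:],degrees=True); o=[]
        for P,m,px in obs: o+=list(proj(P,R.apply(m)+p[:3])-px)
        return np.array(o)
    q=least_squares(lambda p: np.concatenate([r(p),(p[3:5])/2.0]),x0,x_scale=[.01,.01,.01,1,1,1]); return q.x,r(q.x).reshape(-1,2)
E
python3 - <<'E'
from fit import *
S=snapshot("side");T=snapshot("top");Ps,Pt=cam(S),cam(T)
m=lambda *a: np.array(a)/1000
c=lambda kx,ky,ox,oy:(lambda u,v: np.array([(u+.5)/kx-.5+ox,(v+.5)/ky-.5+oy]))
s=c(3.1,3.1,200,160);t=c(5,4.28,290,150)
obs=[(Ps,m(80,-93,5),s(118,177)),(Ps,m(80,93,5),s(360,203)),(Ps,m(106,0,15),s(233,200)),(Ps,m(0,106,36),s(390,116)),(Ps,m(0,-106,36),s(122,95)),(Ps,m(-100,36,65),s(312,16)),
(Ps,m(-3,80,85),s(365,50)),(Ps,m(-3,-80,85),s(150,40)),(Pt,m(106,0,15),t(547,297)),(Pt,m(80,-93,5),t(424,394))]
p,r=fit6(obs,[.518,-.365,.22,0,0,-122.65]);print(p.round(4),r.round(1).tolist())
p2,r=fit6(obs[:8],[.518,-.365,.22,0,0,-122.65]);print(p2.round(4),r.round(1).tolist())
# forks tips check
M=Ro.from_euler("z",-122.65,degrees=True)
for y in (-.074,.074):
    print(((proj(Ps,M.apply([.08,y,.135])+[.518,-.3685,0])-[200,160]+.5)*3.1).round())
E
```

```text
[   0.5151   -0.3649    0.2219    0.7443    0.8719 -122.4127] [[-0.8, 0.9], [1.8, 0.2], [-0.2, -0.1], [0.1, -0.9], [0.1, -1.0], [0.1, 0.9], [-1.5, 0.7], [0.9, -0.8], [-0.3, 0.2], [-0.1, 0.5]]
[   0.5161   -0.3626    0.2207    0.7678    1.0861 -122.544 ] [[-0.7, 0.8], [1.5, 0.2], [-0.3, -0.1], [-0.0, -0.9], [0.2, -1.0], [0.1, 0.9], [-1.7, 0.8], [1.0, -0.7]]
[148. 280.]
[337. 304.]
```

Bar ends show at (118,177) and (360,203), with the fork tips below at (150,266) and (336,288). The fitted tray pose agrees with the TCP, so I'll correct by 4.6 mm and 1 mm and lower.

```bash
python3 -m inch '[{"ax":0,"ay":0,"az":0,"dx":1,"dy":0.5,"dz":5,"fingers":0},{"ax":0,"ay":0,"az":0,"dx":3,"dy":1,"dz":15,"fingers":0},{"ax":0,"ay":0,"az":0,"dx":4.6,"dy":1,"dz":28,"fingers":0},{"ax":0,"ay":0,"az":0,"dx":4.6,"dy":1,"dz":42,"fingers":0},{"ax":0,"ay":0,"az":0,"dx":4.6,"dy":1,"dz":55,"fingers":0},{"ax":0,"ay":0,"az":0,"dx":4.6,"dy":1,"dz":66,"fingers":0},{"ax":0,"ay":0,"az":0,"dx":4.6,"dy":1,"dz":75,"fingers":0},{"ax":0,"ay":0,"az":0,"dx":4.6,"dy":1,"dz":80,"fingers":0}]'
python3 - <<'E'
from h import *
S=snapshot("side")
cv2.imwrite("pics/8s.png",cv2.resize(S["image"][180:330,220:340,::-1],None,fx=4,fy=4,interpolation=cv2.INTER_CUBIC))
o=get_obs();print(o["force"],o["opening"], delta([.5196,-.366,.176],[180,0,-32.65]))
E
```

```text
clock: 13.58
tool_pos: [0.5194, -0.3663, 0.2054]
orientation: [180.0, 0.0, -32.6]
force: [-0.3, 0.9, -4.3]
opening: 0.009
[-0.13029488 -0.01157671 -5.22125958] 0.008806686576251983 (array([ 0.2, -0.4, 28.9]), array([0.  , 0.05, 0.03]))
```

View pics/8s.png

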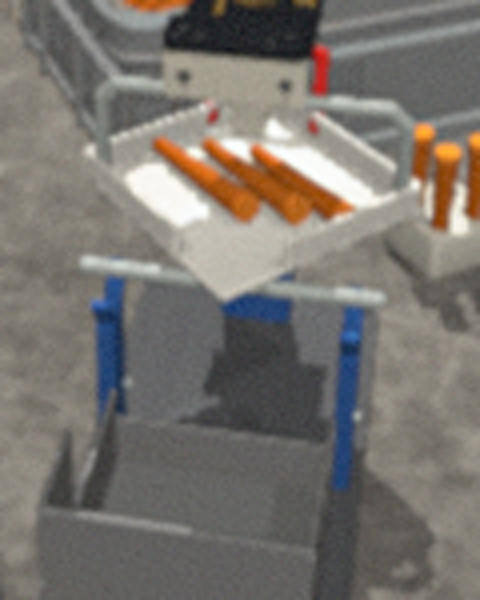

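```bash
python3 - <<'E'
from fit import *
S=snapshot("side");Ps=cam(S);im=cv2.resize(S["image"][220:320,220:340,::-1],None,fx=6.6,fy=6,interpolation=cv2.INTER_CUBIC)
M=Ro.from_euler("z",-122.65,degrees=True)
def d(X,col):
    u=(proj(Ps,M.apply(X)+[.518,-.3685,0])-[220,220]+.5)*[6.6,6]; cv2.circle(im,tuple(int(v) for v in u),3,col,-1)
for y in (-.074,.074):
    for x in (.06,.08,.1): d([x,y,.135],(0,255,0))
    d([.08,y,.110],(0,255,255))
for y in (-.093,0,.093): d([.08,y,.144],(0,0,255))
cv2.imwrite("pics/9s.png",im)
E
```

```text
(no output)
```

View pics/9s.png

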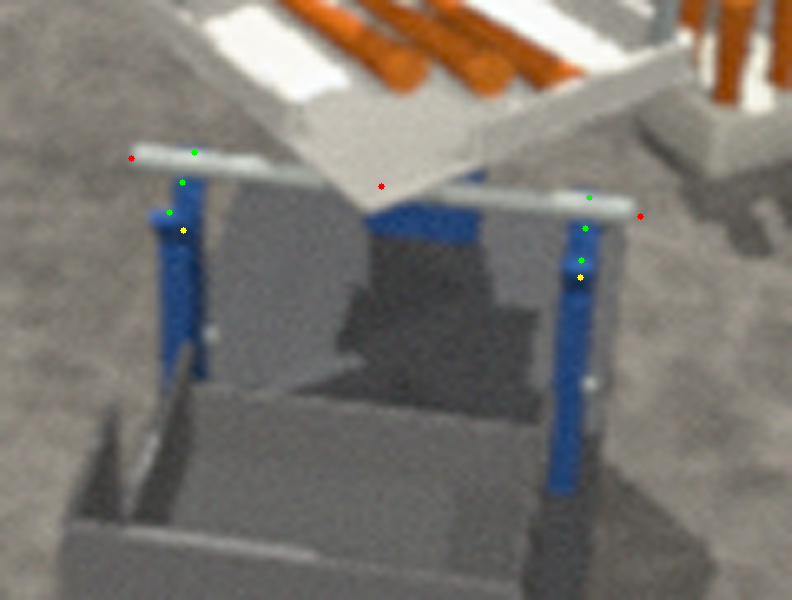

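```bash
python3 -m inch '[{"ax":0,"ay":0,"az":0,"dx":0,"dy":1,"dz":6,"fingers":0},{"ax":0,"ay":0,"az":0,"dx":0,"dy":2,"dz":12,"fingers":0},{"ax":0,"ay":0,"az":0,"dx":0,"dy":2,"dz":17,"fingers":0},{"ax":0,"ay":0,"az":0,"dx":0,"dy":2,"dz":21,"fingers":0},{"ax":0,"ay":0,"az":0,"dx":0,"dy":2,"dz":24,"fingers":0},{"ax":0,"ay":0,"az":0,"dx":0,"dy":2,"dz":26,"fingers":0},{"ax":0,"ay":0,"az":0,"dx":0,"dy":2,"dz":27,"fingers":0},{"ax":0,"ay":0,"az":0,"dx":0,"dy":2,"dz":27,"fingers":0}]'
python3 - <<'E'
from h import *
S=snapshot("side")
cv2.imwrite("pics/10s.png",cv2.resize(S["image"][180:330,220:340,::-1],None,fx=4,fy=4,interpolation=cv2.INTER_CUBIC))
o=get_obs();print(o["force"],o["moment"],o["opening"],o["tool_pos"])
E
```

```text
clock: 14.68
tool_pos: [0.5185, -0.3681, 0.179]
orientation: [180.0, -0.0, -32.6]
force: [-0.4, -0.8, -4.3]
opening: 0.0089
[ 0.01904384 -0.19828223 -3.7921569 ] [-0.00747064 -0.00215842  0.05855584] 0.009037970139465945 [ 0.51851782 -0.36806849  0.17905621]
```

View pics/10s.png

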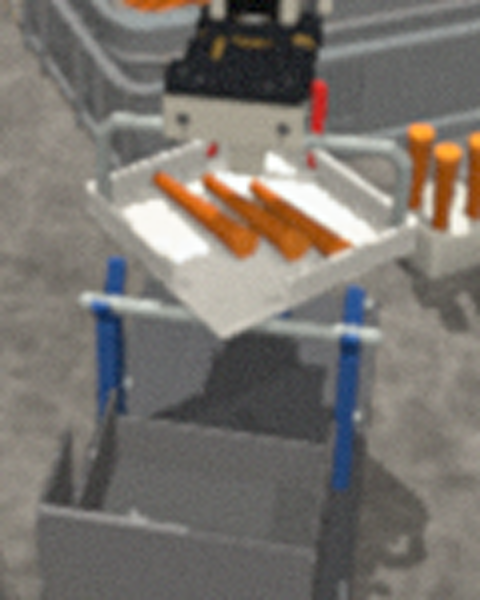

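Bar is inside both forks, at (97,300) and (350,330), and full weight is still on the gripper. I'll lower in 1 mm steps until the load comes off.

```bash
python3 -m inch '[{"ax":0,"ay":0,"az":0,"dx":0,"dy":0,"dz":1,"fingers":0},{"ax":0,"ay":0,"az":0,"dx":0,"dy":0,"dz":2,"fingers":0},{"ax":0,"ay":0,"az":0,"dx":0,"dy":0,"dz":2.5,"fingers":0},{"ax":0,"ay":0,"az":0,"dx":0,"dy":0,"dz":2.5,"fingers":0}]'
python3 -c "
from h import *
o=get_obs();print(o['force'],o['moment'],o['tool_pos'])"
```

```text
clock: 15.22
tool_pos: [0.5186, -0.3681, 0.1766]
orientation: [180.0, -0.0, -32.6]
force: [0.4, 0.1, -3.0]
opening: 0.0092
[ 0.44505233  0.06828548 -3.0345175 ] [-0.01513887 -0.09112134  0.03859805] [ 0.51858939 -0.36810357  0.17660568]
```

```bash
python3 -m inch '[{"ax":0,"ay":0,"az":0,"dx":0,"dy":0,"dz":1,"fingers":0},{"ax":0,"ay":0,"az":0,"dx":0,"dy":0,"dz":2,"fingers":0},{"ax":0,"ay":0,"az":0,"dx":0,"dy":0,"dz":2,"fingers":0}]'
python3 -c "
from h import *
o=get_obs();print(o['force'],o['moment'],o['tool_pos'])
S=snapshot('side')
cv2.imwrite('pics/11s.png',cv2.resize(S['image'][180:330,220:340,::-1],None,fx=4,fy=4,interpolation=cv2.INTER_CUBIC))
"
```

```text
clock: 15.6
tool_pos: [0.5189, -0.3682, 0.176]
orientation: [180.0, -0.1, -32.6]
force: [-1.7, 2.5, 6.4]
opening: 0.009
[-1.72146791  2.4592046   6.42974837] [ 1.06793703  0.55777594 -0.01453996] [ 0.5189063  -0.36823569  0.17599885]
```

View pics/11s.png

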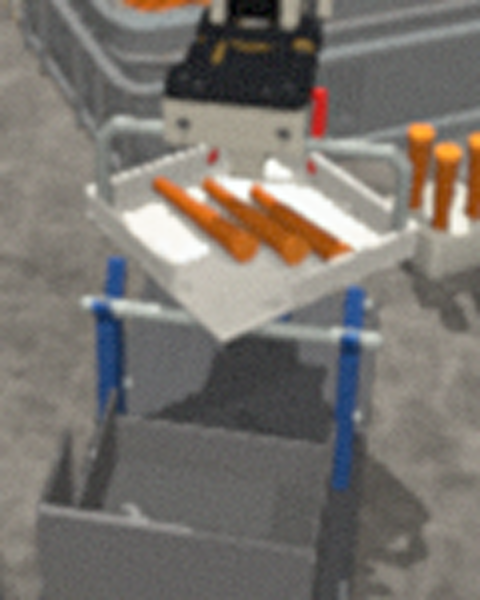

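```bash
python3 -m inch '[{"ax":0,"ay":0,"az":0,"dx":0,"dy":0,"dz":-1,"fingers":0},{"ax":0,"ay":0,"az":0,"dx":0,"dy":0,"dz":-1,"fingers":0},{"ax":0,"ay":0,"az":0,"dx":0,"dy":0,"dz":-1,"fingers":20},{"ax":0,"ay":0,"az":0,"dx":0,"dy":0,"dz":-1,"fingers":40},{"ax":0,"ay":0,"az":0,"dx":0,"dy":0,"dz":-1,"fingers":60},{"ax":0,"ay":0,"az":0,"dx":0,"dy":0,"dz":-1,"fingers":70},{"ax":0,"ay":0,"az":0,"dx":0,"dy":0,"dz":-1,"fingers":70}]'
python3 -c "
from h import *
o=get_obs();print(o['force'],o['moment'],o['tool_pos'],o['opening'])
"
python3 -m inch '[{"ax":0,"ay":0,"az":0,"dx":0,"dy":0,"dz":-10,"fingers":70},{"ax":0,"ay":0,"az":0,"dx":0,"dy":0,"dz":-30,"fingers":70},{"ax":0,"ay":0,"az":0,"dx":0,"dy":0,"dz":-60,"fingers":70},{"ax":0,"ay":0,"az":0,"dx":0,"dy":0,"dz":-95,"fingers":70},{"ax":0,"ay":0,"az":0,"dx":0,"dy":0,"dz":-130,"fingers":70}]'
python3 -c "
from h import *
S=snapshot('side');T=snapshot('top')
cv2.imwrite('pics/12s.png',cv2.resize(S['image'][170:320,220:340,::-1],None,fx=5,fy=4,interpolation=cv2.INTER_CUBIC))
cv2.imwrite('pics/12t.png',cv2.resize(T['image'][150:290,290:450,::-1],None,fx=5,fy=4.28,interpolation=cv2.INTER_CUBIC))
"
```

```text
clock: 16.52
tool_pos: [0.5184, -0.3681, 0.1754]
orientation: [180.0, 0.0, -32.6]
force: [0.2, -0.4, 0.4]
opening: 0.0531
[ 0.23291144 -0.4030454   0.38153631] [ 0.03995345 -0.03218521  0.04216681] [ 0.51840321 -0.36809826  0.17539723] 0.05305924629866626
clock: 17.15
tool_pos: [0.5183, -0.3681, 0.3075]
orientation: [180.0, -0.0, -32.6]
force: [-0.1, -0.2, 1.0]
opening: 0.0701
```

View pics/12s.png

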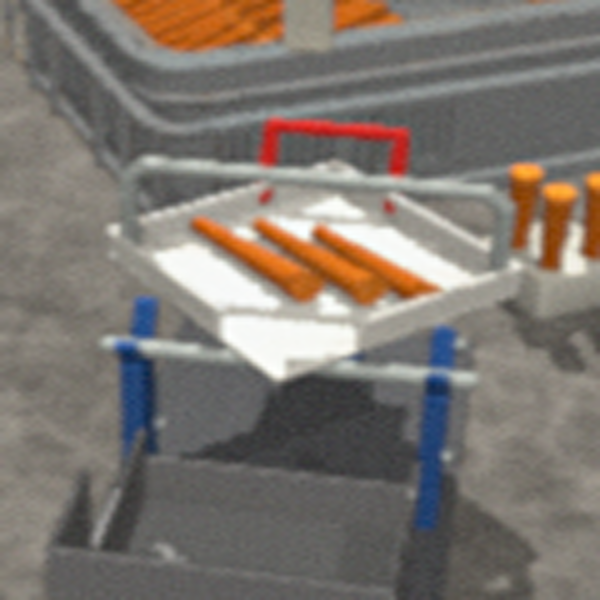

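View pics/12t.png

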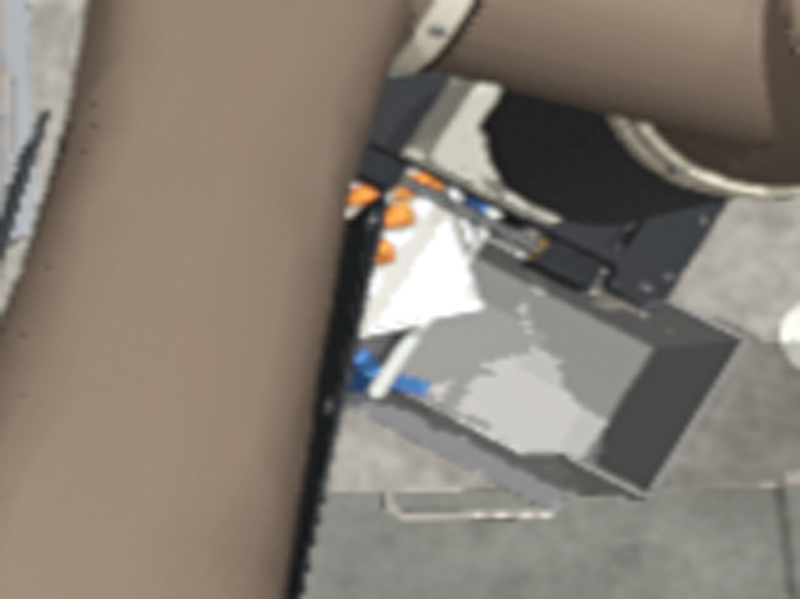

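```bash
python3 - <<'E'
from fit import *
S=snapshot("side");T=snapshot("top");Ps,Pt=cam(S),cam(T)
m=lambda *a: np.array(a)/1000
c=lambda kx,ky,ox,oy:(lambda u,v: np.array([(u+.5)/kx-.5+ox,(v+.5)/ky-.5+oy]))
s=c(5,4,220,170);t=c(5,4.28,290,150)
obs=[(Ps,m(80,-93,5),s(103,342)),(Ps,m(80,93,5),s(475,380)),(Ps,m(106,0,15),s(278,379)),(Ps,m(0,106,36),s(520,265)),(Ps,m(0,-106,36),s(108,232)),(Ps,m(-100,36,65),s(403,134)),(Ps,m(-100,-36,65),s(269,126)),
(Ps,m(-3,70,85),s(475,190)),(Ps,m(-3,-80,85),s(145,166)),(Pt,m(106,0,15),t(484,306)),(Pt,m(80,-93,5),t(376,394))]
p,r=fit6(obs,[.518,-.365,.11,0,0,-122.65]);print(p.round(4),r.round(1).tolist())
for tag in ("tray_grip","tray_pivot","tray_bail"):
    print(tag,[(d["position"],d["score"]) for d in landmark_of(tag,"side")][:1])
R=Ro.from_euler("xyz",p[3:],degrees=True); g=R.apply(m(-100,0,65))+p[:3]; print("grip",g, "nominal",Ro.from_euler("z",-122.65,degrees=True).apply(m(-100,0,175))+[.518,-.3685,0])
print("pivot",R.apply(m(80,0,5))+p[:3],Ro.from_euler("z",-122.65,degrees=True).apply(m(80,0,115))+[.518,-.3685,0])
P=proj(Ps,g);print(P)
E
```

```text
[ 5.165000e-01 -3.705000e-01  1.120000e-01 -1.934000e-01  2.152000e-01
 -1.220208e+02] [[-0.5, 0.6], [1.4, 0.6], [0.5, -0.3], [0.0, -0.2], [0.4, -1.0], [-0.4, 0.2], [0.5, -0.3], [-4.0, 0.0], [2.8, 0.0], [0.2, 0.3], [-0.0, 0.6]]
tray_grip [([287.3, 201.2], 0.8)]
tray_pivot [([275.9, 261.1], 0.62)]
tray_bail [([283.6, 215.7], 0.89)]
grip [ 0.56954302 -0.28606039  0.17735119] nominal [ 0.57195058 -0.28430181  0.175     ]
pivot [ 0.47405049 -0.43837486  0.116676  ] [ 0.47483954 -0.43585855  0.115     ]
[286.75877502 202.08642827]
```

```bash
python3 - <<'E'
from h import *
print(delta([.570,-.286,.157],[180,0,-32.4]),get_obs()["joint_pos"].round(1))
E
```

```text
(array([-1.000e-01, -9.690e+01,  1.476e+02]), array([ 0.01,  0.09, -0.21])) [-17.8  14.7   2.6  -0.  -77.9  75.2]
```

```bash
python3 -m inch '[{"ax":0,"ay":0,"az":0,"dx":0,"dy":-30,"dz":0,"fingers":70},{"ax":0,"ay":0,"az":0,"dx":0,"dy":-65,"dz":5,"fingers":70},{"ax":0,"ay":0,"az":0,"dx":0,"dy":-90,"dz":15,"fingers":70},{"ax":0,"ay":0,"az":0,"dx":0,"dy":-97,"dz":40,"fingers":70},{"ax":0,"ay":0,"az":0,"dx":0,"dy":-97,"dz":65,"fingers":70},{"ax":0,"ay":0,"az":0,"dx":0,"dy":-97,"dz":85,"fingers":70},{"ax":0,"ay":0,"az":0,"dx":0,"dy":-97,"dz":95,"fingers":70},{"ax":0,"ay":0,"az":0,"dx":0,"dy":-97,"dz":95,"fingers":70}]'
python3 - <<'E'
from h import *
S=snapshot("side");Ps=cam(S);p=get_obs()["tool_pos"]
im=cv2.resize(S['image'][150:300,220:370,::-1],None,fx=4,fy=4,interpolation=cv2.INTER_CUBIC)
for X in (p,p+[0,0,.019],[.570,-.286,.176]):
    u=(proj(Ps,np.array(X))-[220,150]+.5)*4; cv2.circle(im,tuple(int(v) for v in u),3,(0,255,0),-1)
cv2.imwrite('pics/13s.png',im); print(delta([.570,-.286,.157],[180,0,-32.4]))
E
```

```text
clock: 18.5
tool_pos: [0.5703, -0.2864, 0.2095]
orientation: [180.0, 0.1, -32.6]
force: [0.6, -0.8, 0.0]
opening: 0.0699
(array([-0.9, -0. , 53.5]), array([ 0.03,  0.01, -0.21]))
```

View pics/13s.png

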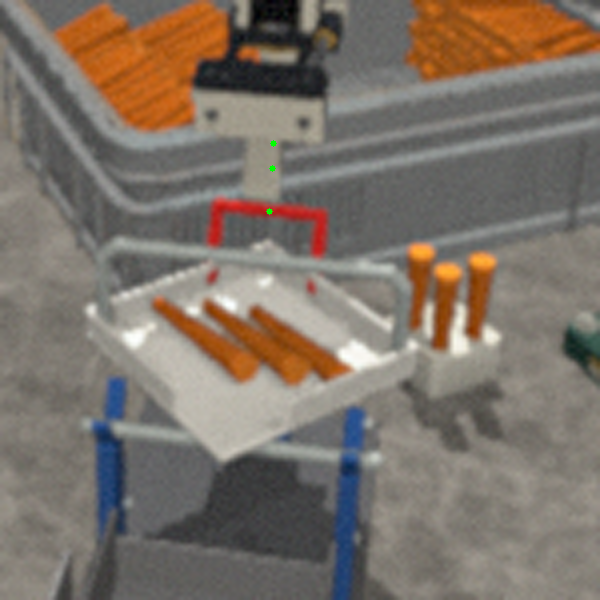

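Target point lands on the red bar's middle at (269,211). Descending and closing.

```bash
python3 -m inch '[{"ax":0,"ay":0,"az":0,"dx":-0.5,"dy":0,"dz":15,"fingers":70},{"ax":0,"ay":0,"az":0,"dx":-0.5,"dy":0,"dz":32,"fingers":70},{"ax":0,"ay":0,"az":0,"dx":-0.5,"dy":0,"dz":46,"fingers":70},{"ax":0,"ay":0,"az":0,"dx":-0.5,"dy":0,"dz":52,"fingers":70},{"ax":0,"ay":0,"az":0,"dx":-0.5,"dy":0,"dz":52,"fingers":60},{"ax":0,"ay":0,"az":0,"dx":-0.5,"dy":0,"dz":52,"fingers":40},{"ax":0,"ay":0,"az":0,"dx":-0.5,"dy":0,"dz":52,"fingers":20},{"ax":0,"ay":0,"az":0,"dx":-0.5,"dy":0,"dz":52,"fingers":15}]'
python3 -m inch '[{"ax":0,"ay":0,"az":0,"dx":0,"dy":0,"dz":0,"fingers":12},{"ax":0,"ay":0,"az":0,"dx":0,"dy":0,"dz":0,"fingers":6},{"ax":0,"ay":0,"az":0,"dx":0,"dy":0,"dz":0,"fingers":0},{"ax":0,"ay":0,"az":0,"dx":0,"dy":0,"dz":0,"fingers":0},{"ax":0,"ay":0,"az":0,"dx":0,"dy":0,"dz":0,"fingers":0},{"ax":0,"ay":0,"az":0,"dx":0,"dy":0,"dz":0,"fingers":0}]'
python3 - <<'E'
from h import *
o=get_obs();print(o["force"],o["moment"])
S=snapshot("side");Ps=cam(S)
cv2.imwrite('pics/14s.png',cv2.resize(S['image'][150:300,220:370,::-1],None,fx=4,fy=4,interpolation=cv2.INTER_CUBIC))
p=o["tool_pos"]; u=np.array([-.537,-.843]); print(p+[0,0,.019], (p[:2]-[.4742,-.4375])@u)
# rows for arc
for th in range(0,56,5):
    t=np.radians(th); b=-180*np.cos(t)+60*np.sin(t)+180; z=60*np.cos(t)+180*np.sin(t)-60
    # tcp = grasp + 19*toolz ; toolz=(-sin,-cos)
    dy=b-19*np.sin(t); dz=-(z+19-19*np.cos(t)); print(th,round(dy,1),round(dz,1))
E
```

```text
clock: 19.55
tool_pos: [0.5705, -0.2861, 0.1589]
orientation: [-180.0, -0.0, -32.6]
force: [-0.1, -0.7, -0.3]
opening: 0.0356
clock: 20.3
tool_pos: [0.5704, -0.286, 0.1585]
orientation: [-180.0, -0.0, -32.6]
force: [0.8, -0.1, -0.8]
opening: 0.0089
[ 0.84269876 -0.07288145 -0.75973089] [ 0.1750357  -0.22187527  0.00576233]
[ 0.57039552 -0.28603293  0.17751506] -0.1793437312982379
0 0.0 -0.0
5 4.3 -15.5
10 9.9 -30.6
15 16.7 -45.2
20 24.9 -59.1
25 34.2 -72.2
30 44.6 -84.5
35 56.1 -95.8
40 68.5 -106.1
45 81.7 -115.3
50 95.7 -123.2
55 110.3 -130.0
```

View pics/14s.png

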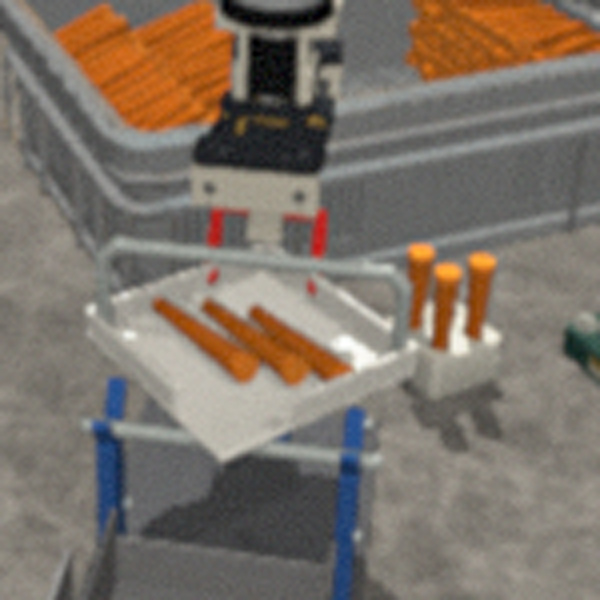

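```bash
python3 -m inch '[{"ax":2.5,"ay":0,"az":0,"dx":0,"dy":2.0,"dz":-7.8,"fingers":0},{"ax":5,"ay":0,"az":0,"dx":0,"dy":4.3,"dz":-15.5,"fingers":0},{"ax":7.5,"ay":0,"az":0,"dx":0,"dy":7.0,"dz":-23.1,"fingers":0},{"ax":10,"ay":0,"az":0,"dx":0,"dy":9.9,"dz":-30.6,"fingers":0},{"ax":12.5,"ay":0,"az":0,"dx":0,"dy":13.2,"dz":-38,"fingers":0},{"ax":15,"ay":0,"az":0,"dx":0,"dy":16.7,"dz":-45.2,"fingers":0},{"ax":15,"ay":0,"az":0,"dx":0,"dy":16.7,"dz":-45.2,"fingers":0}]'
python3 - <<'E'
from h import *
o=get_obs();print(o["force"],o["moment"],o["joint_pos"].round(1))
S=snapshot("side")
cv2.imwrite('pics/15s.png',cv2.resize(S['image'][150:300,220:370,::-1],None,fx=4,fy=4,interpolation=cv2.INTER_CUBIC))
E
```

```text
clock: 21.22
tool_pos: [0.561, -0.3009, 0.2039]
orientation: [-165.0, -0.0, -32.7]
force: [1.9, -0.0, -1.2]
opening: 0.0092
[ 1.90860858 -0.03777965 -1.17037582] [-0.68754938  0.37184473 -0.03120682] [-20.2  18.2  -0.9 -15.8 -68.3  83. ]
```

View pics/15s.png

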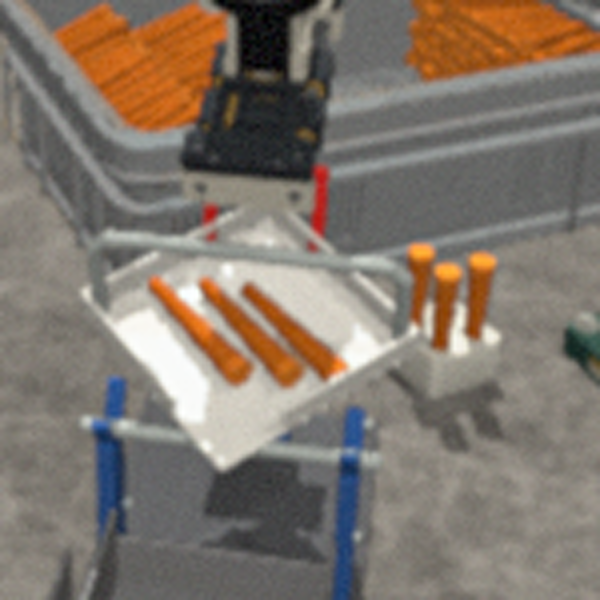

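```bash
python3 -m inch '[{"ax":2.5,"ay":0,"az":0,"dx":0,"dy":2.0,"dz":-7.8,"fingers":0},{"ax":5,"ay":0,"az":0,"dx":0,"dy":4.3,"dz":-15.5,"fingers":0},{"ax":7.5,"ay":0,"az":0,"dx":0,"dy":7.0,"dz":-23.1,"fingers":0},{"ax":10,"ay":0,"az":0,"dx":0,"dy":9.9,"dz":-30.6,"fingers":0},{"ax":10,"ay":0,"az":0,"dx":0,"dy":9.9,"dz":-30.6,"fingers":0}]'
python3 - <<'E'
from h import *
o=get_obs();print(o["force"],o["moment"],o["joint_pos"].round(1))
S=snapshot("side")
cv2.imwrite('pics/16s.png',cv2.resize(S['image'][150:300,220:370,::-1],None,fx=4,fy=4,interpolation=cv2.INTER_CUBIC))
E
```

```text
clock: 21.9
tool_pos: [0.5515, -0.3154, 0.2301]
orientation: [-155.1, 0.1, -32.7]
force: [-0.4, 0.0, -2.4]
opening: 0.0089
[-0.41389685  0.01484562 -2.36376234] [-1.58514978  0.97876559  0.00442722] [-28.5  18.9   4.7 -25.8 -75.4  92.4]
```

View pics/16s.png

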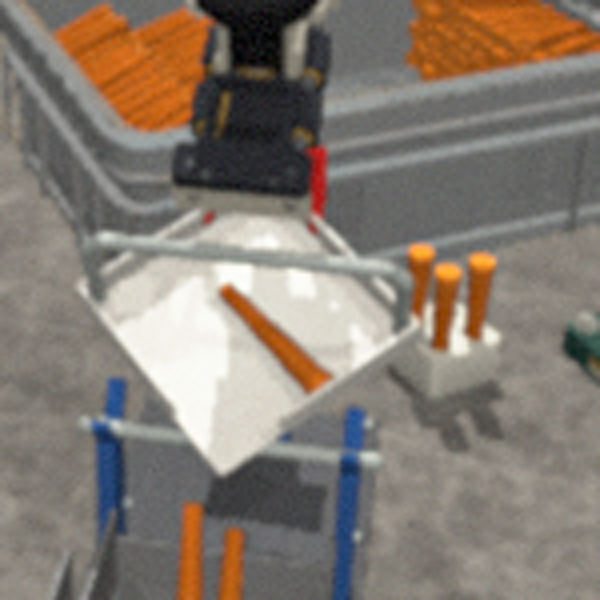

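Two tubes have left and the third leans on the right wall at (320,375). Raising further.

```bash
python3 -m inch '[{"ax":2,"ay":0,"az":0,"dx":0,"dy":2.0,"dz":-7.8,"fingers":0},{"ax":4,"ay":0,"az":0,"dx":0,"dy":4.3,"dz":-15.5,"fingers":0},{"ax":6,"ay":0,"az":0,"dx":0,"dy":7.0,"dz":-23.1,"fingers":0},{"ax":8,"ay":0,"az":0,"dx":0,"dy":9.9,"dz":-30.6,"fingers":0},{"ax":8,"ay":0,"az":0,"dx":0,"dy":9.9,"dz":-30.6,"fingers":0},{"ax":8,"ay":0,"az":0,"dx":0,"dy":9.9,"dz":-30.6,"fingers":0}]'
python3 - <<'E'
from h import *
o=get_obs();print(o["force"],o["moment"],o["joint_pos"].round(1))
S=snapshot("side")
cv2.imwrite('pics/17s.png',cv2.resize(S['image'][170:370,200:350,::-1],None,fx=3,fy=3,interpolation=cv2.INTER_CUBIC))
E
```

```text
clock: 22.7
tool_pos: [0.5399, -0.3336, 0.254]
orientation: [-147.0, 0.0, -32.7]
force: [-1.4, 0.6, -2.6]
opening: 0.0089
[-1.37417954  0.64728505 -2.62456235] [-1.94929067  1.25029668 -0.03815462] [-35.8  20.4   9.4 -33.3 -82.5  98.6]
```

View pics/17s.png

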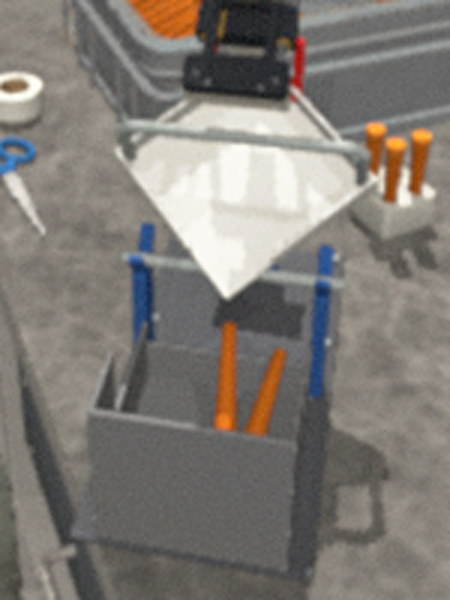

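```bash
python3 - <<'E'
from h import *
T=snapshot('top');S=snapshot('side')
a=cv2.resize(T['image'][190:290,350:450,::-1],(400,400),interpolation=cv2.INTER_CUBIC)
b=cv2.resize(S['image'][260:360,220:320,::-1],(400,400),interpolation=cv2.INTER_CUBIC)
cv2.imwrite('pics/18.png',np.hstack([a,b]))
E
```

```text
(no output)
```

View pics/18.png

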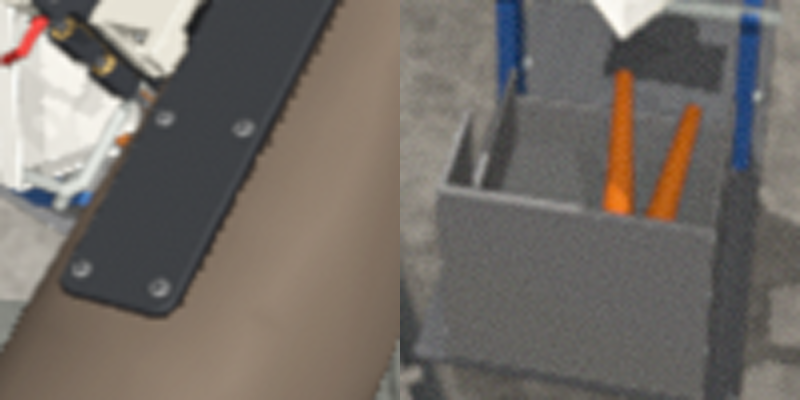

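```bash
python3 - <<'E'
import numpy as np
def tab(th):
    t=np.radians(th); return np.array([-180*np.cos(t)+60*np.sin(t)+180-19*np.sin(t), -(60*np.cos(t)+180*np.sin(t)-60+19-19*np.cos(t))])
f=np.radians(33);Ri=np.array([[np.cos(f),np.sin(f)],[-np.sin(f),np.cos(f)]])
for th in (33,30,27,24,21,18,15,12): print("A",th,(Ri@(tab(th)-tab(35))).round(1),"ax",round(th*33/35 if th>25 else th,1)-33)
f=np.radians(12);Ri=np.array([[np.cos(f),np.sin(f)],[-np.sin(f),np.cos(f)]])
for th in (10,8,6,4,2.5,1.2,.4,0): print("B",th,(Ri@(tab(th)-tab(12))).round(1),"ax",th-12)
E
```

```text
A 33 [-1.5  6.3] ax -1.8999999999999986
A 30 [-3.4 15.7] ax -4.699999999999999
A 27 [-4.8 25.3] ax -7.5
A 24 [-5.7 34.9] ax -9
A 21 [-6.1 44.6] ax -12
A 18 [-6.  54.2] ax -15
A 15 [-5.4 63.9] ax -18
A 12 [-4.3 73.5] ax -21
B 10 [-1.3  6.3] ax -2
B 8 [-2.4 12.7] ax -4
B 6 [-3.3 19. ] ax -6
B 4 [-4.  25.5] ax -8
B 2.5 [-4.3 30.3] ax -9.5
B 1.2 [-4.5 34.5] ax -10.8
B 0.4 [-4.6 37. ] ax -11.6
B 0 [-4.6 38.3] ax -12
```

```bash
python3 -m inch '[{"ax":-1.9,"ay":0,"az":0,"dx":0,"dy":-1.5,"dz":6.3,"fingers":0},{"ax":-4.7,"ay":0,"az":0,"dx":0,"dy":-3.4,"dz":15.7,"fingers":0},{"ax":-7.5,"ay":0,"az":0,"dx":0,"dy":-4.8,"dz":25.3,"fingers":0},{"ax":-9.5,"ay":0,"az":0,"dx":0,"dy":-5.7,"dz":34.9,"fingers":0},{"ax":-12,"ay":0,"az":0,"dx":0,"dy":-6.1,"dz":44.6,"fingers":0},{"ax":-15,"ay":0,"az":0,"dx":0,"dy":-6.0,"dz":54.2,"fingers":0},{"ax":-18,"ay":0,"az":0,"dx":0,"dy":-5.4,"dz":63.9,"fingers":0},{"ax":-21,"ay":0,"az":0,"dx":0,"dy":-4.3,"dz":73.5,"fingers":0}]'
python3 -c "
from h import *
o=get_obs();print(o['force'],o['moment'],o['orientation'])
S=snapshot('side')
cv2.imwrite('pics/19s.png',cv2.resize(S['image'][170:370,200:350,::-1],None,fx=3,fy=3,interpolation=cv2.INTER_CUBIC))
"
```

```text
clock: 23.85
tool_pos: [0.5643, -0.2957, 0.195]
orientation: [-168.1, -0.1, -32.6]
force: [0.1, 0.9, -1.1]
opening: 0.0091
[ 0.05372403  0.85718686 -1.06479287] [-0.55779276  0.53634797 -0.00486924] [-1.68105779e+02 -7.48549758e-02 -3.25535313e+01]
```

View pics/19s.png

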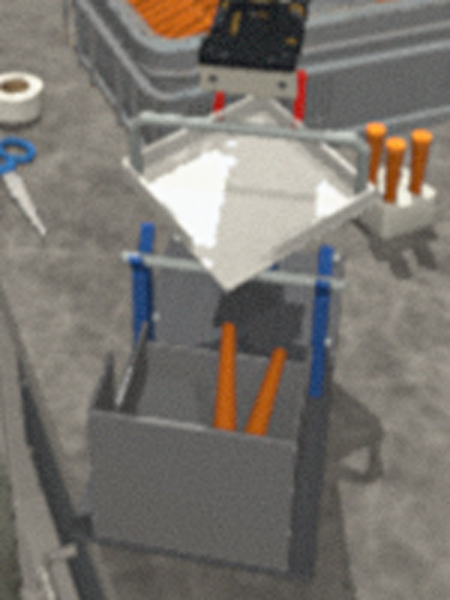

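```bash
python3 -m inch '[{"ax":-2,"ay":0,"az":0,"dx":0,"dy":-1.3,"dz":6.3,"fingers":0},{"ax":-4,"ay":0,"az":0,"dx":0,"dy":-2.4,"dz":12.7,"fingers":0},{"ax":-6,"ay":0,"az":0,"dx":0,"dy":-3.3,"dz":19,"fingers":0},{"ax":-8,"ay":0,"az":0,"dx":0,"dy":-4,"dz":25.5,"fingers":0},{"ax":-9.5,"ay":0,"az":0,"dx":0,"dy":-4.3,"dz":30.3,"fingers":0},{"ax":-10.8,"ay":0,"az":0,"dx":0,"dy":-4.5,"dz":34.5,"fingers":0},{"ax":-11.6,"ay":0,"az":0,"dx":0,"dy":-4.6,"dz":36.5,"fingers":0},{"ax":-12,"ay":0,"az":0,"dx":0,"dy":-4.6,"dz":37.6,"fingers":0}]'
python3 -c "
from h import *
o=get_obs();print(o['force'],o['moment'],o['orientation'],o['tool_pos'])
S=snapshot('side')
cv2.imwrite('pics/20s.png',cv2.resize(S['image'][170:370,200:350,::-1],None,fx=3,fy=3,interpolation=cv2.INTER_CUBIC))
"
```

```text
clock: 24.9
tool_pos: [0.5704, -0.2861, 0.159]
orientation: [180.0, -0.0, -32.6]
force: [0.9, 1.2, -0.6]
opening: 0.009
[ 0.87510789  1.18237824 -0.63473702] [ 0.39505695 -0.43659685  0.00150703] [ 1.79981863e+02 -1.12262762e-02 -3.26034181e+01] [ 0.57040452 -0.28609996  0.15904108]
```

View pics/20s.png

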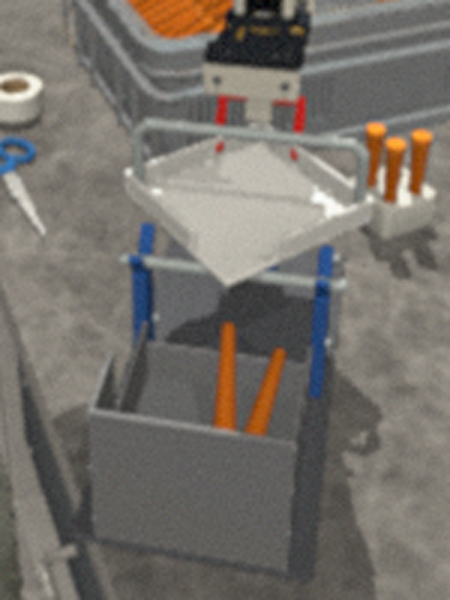

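```bash
python3 -m inch '[{"ax":0,"ay":0,"az":0,"dx":0,"dy":0,"dz":0.7,"fingers":0},{"ax":0,"ay":0,"az":0,"dx":0,"dy":0,"dz":0.7,"fingers":0},{"ax":0,"ay":0,"az":0,"dx":0,"dy":0,"dz":0.7,"fingers":10},{"ax":0,"ay":0,"az":0,"dx":0,"dy":0,"dz":0.7,"fingers":20},{"ax":0,"ay":0,"az":0,"dx":0,"dy":0,"dz":0.7,"fingers":40},{"ax":0,"ay":0,"az":0,"dx":0,"dy":0,"dz":0.7,"fingers":60},{"ax":0,"ay":0,"az":0,"dx":0,"dy":0,"dz":0.7,"fingers":60},{"ax":0,"ay":0,"az":0,"dx":0,"dy":0,"dz":0.7,"fingers":60}]'
python3 -m inch '[{"ax":0,"ay":0,"az":0,"dx":0,"dy":0,"dz":-10,"fingers":60},{"ax":0,"ay":0,"az":0,"dx":0,"dy":0,"dz":-30,"fingers":60},{"ax":0,"ay":0,"az":0,"dx":0,"dy":0,"dz":-60,"fingers":60},{"ax":0,"ay":0,"az":0,"dx":0,"dy":0,"dz":-100,"fingers":60},{"ax":0,"ay":0,"az":0,"dx":0,"dy":-40,"dz":-130,"fingers":60},{"ax":0,"ay":0,"az":0,"dx":0,"dy":-90,"dz":-140,"fingers":60},{"ax":0,"ay":0,"az":0,"dx":0,"dy":-140,"dz":-140,"fingers":60},{"ax":0,"ay":0,"az":0,"dx":0,"dy":-190,"dz":-140,"fingers":60}]'
python3 - <<'E'
from h import *
T=snapshot('top');S=snapshot('side');print(get_obs()['tool_pos'])
a=cv2.resize(T['image'][150:290,310:450,::-1],(400,400),interpolation=cv2.INTER_CUBIC)
b=cv2.resize(S['image'][200:360,180:340,::-1],(400,400),interpolation=cv2.INTER_CUBIC)
cv2.imwrite('pics/21.png',np.hstack([a,b]))
E
```

```text
clock: 25.95
tool_pos: [0.5702, -0.2862, 0.1584]
orientation: [180.0, 0.0, -32.6]
force: [1.1, -0.9, -0.1]
opening: 0.0544
clock: 26.95
tool_pos: [0.6734, -0.1248, 0.2997]
orientation: [-180.0, -0.1, -32.6]
force: [0.8, -0.2, -1.3]
opening: 0.0601
[ 0.67460291 -0.12223432  0.29818697]
```

View pics/21.png

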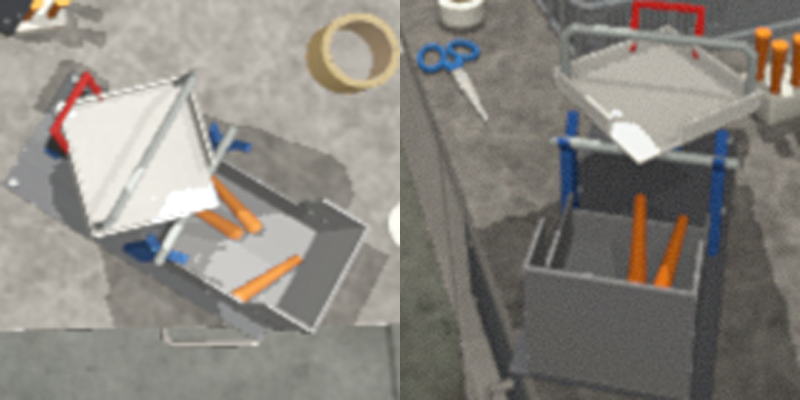

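```bash
python3 - <<'E'
from h import *
T=snapshot('top');S=snapshot('side');Pt,Ps=cam(T),cam(S)
M=Ro.from_euler("z",122.65,degrees=True)
st=lambda q: M.apply(np.append(q,0)-[.518,-.3685,0])[:2].round(3)
for n,P,px in (("L tip side",Ps,(276,278)),("R tip side",Ps,(293.5,287.5)),("cap A top",Pt,(399.3,230.5)),("cap B top",Pt,(393.3,232.6)),("A near top",Pt,(385.3,213)),("B near top",Pt,(380.5,224))):
    print(n,[(h,st(onplane(P,px,h)).tolist()) for h in (.01,.03,.05,.07,.09)])
for i in ("tube_0",):
    for cam_ in("top","side"): print(cam_,[(d["position"],round(d["score"],2)) for d in landmark_of(i,cam_)])
cv2.imwrite('pics/22.png',np.hstack([cv2.resize(T['image'][200:270,360:430,::-1],(400,400),interpolation=cv2.INTER_CUBIC),cv2.resize(S['image'][265:325,245:305,::-1],(400,400),interpolation=cv2.INTER_CUBIC)]))
E
```

```text
L tip side [(0.01, [0.027, -0.008]), (0.03, [0.049, -0.005]), (0.05, [0.071, -0.002]), (0.07, [0.093, 0.001]), (0.09, [0.115, 0.004])]
R tip side [(0.01, [0.053, 0.042]), (0.03, [0.074, 0.043]), (0.05, [0.096, 0.045]), (0.07, [0.117, 0.046]), (0.09, [0.138, 0.048])]
cap A top [(0.01, [0.195, 0.028]), (0.03, [0.188, 0.022]), (0.05, [0.182, 0.017]), (0.07, [0.175, 0.012]), (0.09, [0.169, 0.006])]
cap B top [(0.01, [0.18, 0.01]), (0.03, [0.174, 0.005]), (0.05, [0.168, -0.0]), (0.07, [0.162, -0.005]), (0.09, [0.155, -0.01])]
A near top [(0.01, [0.124, 0.057]), (0.03, [0.118, 0.051]), (0.05, [0.113, 0.045]), (0.07, [0.108, 0.039]), (0.09, [0.102, 0.033])]
B near top [(0.01, [0.128, 0.013]), (0.03, [0.122, 0.008]), (0.05, [0.117, 0.003]), (0.07, [0.111, -0.002]), (0.09, [0.106, -0.007])]
top [([390.4, 222.8], 0.61), ([380.4, 228.0], 0.4), ([405.6, 247.0], 0.4)]
side [([274.9, 297.4], 0.58), ([273.9, 261.3], 0.57), ([279.1, 305.0], 0.49)]
```

View pics/22.png

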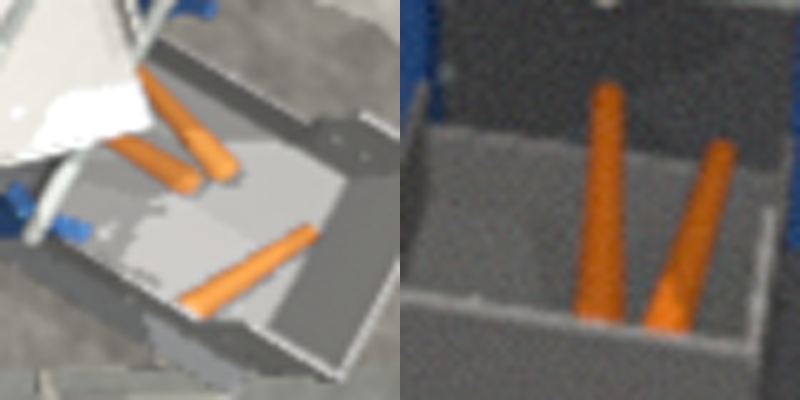

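Both views show the tray empty and level, and all three tubes in the box. Two lean against the near wall and have been still over several pictures. The arm is clear, so I'll do a last check of the bystanders and hand in.

```bash
python3 - <<'E'
from h import *
T=snapshot('top');S=snapshot('side')
for t in ("tube_rack","label_roll","scissors_1","tray_grip","tray_pivot"):
    for c in ("top","side"): print(t,c,[[round(float(x)) for x in d["position"]] for d in landmark_of(t,c)][:1])
o=get_obs();print(o["force"],o["clock"])
print(close_job())
E
```

```text
tube_rack top [[321, 153]]
tube_rack side [[326, 242]]
label_roll top [[378, 227]]
label_roll side [[205, 203]]
scissors_1 top [[270, 251]]
scissors_1 side [[204, 233]]
tray_grip top [[334, 189]]
tray_grip side [[287, 202]]
tray_pivot top [[379, 219]]
tray_pivot side [[277, 258]]
[-1.42176053 -0.90780626  0.72230748] 27.85
the job is handed in; nothing more can be done
None
```

The job is done and handed in at 27.85 s; handing in gave no verdict. I carried the tray by its bail to the stand, seated its cross bar in both forks with the tail on the pad, and let go with the tubes still in it. I then raised the red grip about 35°; all three tubes slid out into the box. After that I lowered the tray back level, let go and moved clear.

- **Tubes:** The last pictures show the tray empty and all three tubes in the box. Two of them are not flat: they lean on the low near wall, and by my estimate the thin tip of one reaches about 6 mm past that wall. They did not move between pictures.
- **Tray:** It sits back in the forks; the tool height at the second release matched that of the first grasp on the grip to within 1 mm. The forces in the readings I took stayed under about 10 N.
- **Bystanders:** The rack and the scissors are where they were, within about 2 pixels in both views. The label roll agrees in the side view (within 3 pixels), but in the top view the detector reported it at (378,227), which is by the stand and looks like a false hit. I did not check the roll in the top picture itself.

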